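# Carry a lopsided model carrier level to its stand

## Robot

A 6-joint arm with a two-finger parallel gripper is mounted at the origin on the work surface. World frame = base frame: x ahead of the robot, y to its left, z up, the work surface at z = 0. Lengths are in m, angles in rad, forces in N, time in s.
With the tool pointing down it reaches from about 0.35 to 0.725 m from the base axis. Payload 6 kg.
Tool frame: the origin (TCP) lies at the very end of the fingers, on their centre line; the grasp point (between the pads) lies 19 mm behind it (hold_point_z is the x of the grasp point in the tool frame, in m); x points along the fingers, y is the direction in which the jaws open and shut, and the axes are right-handed (so a half turn about x gives the same grasp; the last joint's range is limited). The gripper opens to 85 mm and grips with 20 to 120 N. Pads are 22 mm wide; open, the fingers measure 114 mm over their backs; the gripper's body (76 mm by 85 mm) begins 54 mm behind the grasp point. The pads swing forward as they close: fully open they stand 13 mm farther back than shut.
Start: joints at [1.463, 0.04, 0.085, 0, -1.615, -0.334], TCP at [0.257, 0.542, 0.231] pointing down, gripper open.
Joint ranges: [-2.56, 2.56], [-1.29, 2.01], [-1.08, 1.49], [-3.29, 1.98], [-2.81, -0.18], [-2.99, 2.99]. Speed limits (rad/s): [2.57, 2.57, 3.01, 3.14, 3.14, 3.14].

## Interface

Orientations are given as a rotation vector (axis times angle).
In Python, from rig import read_state, camera, get_calibration, hand_in, hold_point_z gives the robot as it stands.
- The arm moves only by the tool drive_tool, never from a script. Its argument "series" is a list of rows, each a list of 4 numbers: the shift along the tool's x, y, z in mm, then the turn about the tool's x in degrees. In form: [[x, y, z, turn], ...]. A call has 1 to 5 rows; each row shifts and turns the pose as measured when the row begins, along the tool's axes as they then stand; what a row does not reach is not made up. A row lasts 1/8 s, in which the tool goes at most 62.5 mm and 10.7 degrees, less where a joint would pass 70% of its speed; a pose out of reach is approached as far as the arm can. A call with a gripper value outside its range is refused whole. "fingers" is the opening, from -1 (shut) to 1 (fully open), so that 0 is half open, set as the call begins (left out, the last holds). The fingers move at their own pace and stop on an object; "squeeze" is the grip in N (left out, the last holds). Time passes only in rows, so rows that do not move let the fingers close. It gives the time, the measured TCP pose, the force and the opening at its end, in the units of the state.
- read_state(): the state, without advancing time (a new reading comes with each control period).
- camera(name): name is "side" or "top"; returns the picture (420x560x3 uint8, red, green, blue); there is no depth.
- get_calibration(name): a dict with "fov_y" (degrees; the focal length in pixels is half the picture's height over the tangent of half this angle, whatever the lens; pixels are square), "cx", "cy" (the principal point, pixels), "D" ([k1, k2, p1, p2, k3] as OpenCV has them; the pictures are not rectified), "R" (3x3) and "t" (3): a world point X has camera coordinates R X + t. Camera axes: x right, y down, z forward; pixel columns grow to the right and rows downward; lengths in m; the calibration is good to about 2 mm. A picture is of the moment at which its call begins. get_calibration takes no time and is no camera call.
- hand_in(): hands the job in, once; it reports no verdict.
The state is a dict: "t": time; "q": joint angles; "qvel": joint speeds; "effort": joint torques, N m; "eef_pos": TCP position; "eef_rot": TCP orientation; "wrist_force": force on the tool from outside, world axes, zero at the start; "moment": the same for the moment, N m; "gripper_width": finger opening in m.
Only numpy, scipy, OpenCV 4.12 (cv2) and the standard library are available. Lean on these libraries where they do the work, as an engineer would, in place of code of your own. Each camera call takes 0.05 s, during which the arm holds its last target.

## Task

Move the rail with the two stone casts out of its tray and hang it in the two notches of the stand, carrying it only by its sliding grip. Nobody knows which cast is solid: try the lift, and shift the grip along the rail until the carrier comes up level, never letting it tip steeply; lift it well clear of the bench like that and hold it still for a moment. Then lower it gently until the rail lies fully down in both notches, let go, and leave the other things on the bench where they are.

Things in the scene. Friction and masses are not known exactly. Their poses are not given: they have to be found in the camera images.
- rail_mid (a point): Centre of the carrier's rail, a steel bar 200 long (x) x 16 wide x 12 high mm; z up. The carrier is one loose piece, 0.3 to 1 kg: rail, two stone casts fixed under it, and a grip on top. Undersides of the casts: 54 mm below. Casts may be solid or hollow, unseen: the balance point lies -28 to 28 mm along x, 24 to 40 mm below this point.
- cast_big: The carrier's larger cream stone cast: 60 long (along the rail) x 74 wide x 20 thick, teeth 7 mm proud on top; fixed to the rail by a 14 mm round post. Origin: centre of its underside, 38 mm to the rail's -x.
- cast_small: The carrier's smaller cream stone cast: 40 long (along the rail) x 60 wide x 20 thick, teeth 7 mm proud on top; fixed to the rail by a 14 mm round post. Origin: centre of its underside, 48 mm to the rail's +x.
- grip_mid (a point): Centre of the grip: an aluminium tab 24 long (along the rail) x 14 wide (y: pinch here) x 38 high, 45 mm above the rail's centre line, its lower edge 20 mm above the rail's top. It stands on a sliding shoe by a nearly free pivot (axis y, 25 mm below this point): lifted, the carrier swings until its balance point is under the pivot. Free, the tab stays upright.
- shoe (a joint): Position of the grip's shoe (dark, 24 mm long) on the rail: 0 = middle, positive towards the smaller cast, -0.055 to 0.055 m. It slides at about 3 N and stays where it is left. Push it along by the pinched tab while the carrier stands in its tray, whose lip holds the carrier back.
- tray: Fixed aluminium tray in which the carrier stands at the start, rail along x. Origin: centre of its underside. 154 (x) x 90 mm, floor 4 mm thick, a lip all round, 4 mm thick, up to 14 mm above the bench. The casts have about 5 mm of play each way along x and 4 mm along y.
- stand: Fixed stand. Origin: centre of its underside. Grey base 220 (x) x 80 x 8 mm; two aluminium uprights 14 thick (x), 60 wide (y), centred at x = -86 and 86 mm, 158 mm clear between. Each has an open-topped notch 22 mm wide with a flat floor 85 mm above the bench; notch walls upright for 8 mm, then flaring to a mouth some 57 mm wide at 107 mm height.
- seat (a point): On the stand, midway between the notches, 91 mm above the bench: the centre of the rail (rail_mid) is here when the rail lies rightly in both notches, with the casts hanging between the uprights. x runs from notch to notch. Either end of the rail may go in either notch.
- articulator: Bystander: a loose steel dental articulator with two stone casts, about 100 x 100 x 105 mm high. Origin: centre of its underside.
- flask: Bystander: a loose white closed bottle, 60 mm across, 165 high. Origin: centre of its underside.
- bowl: Bystander: a loose dark green rubber mixing bowl, 100 mm across, 55 high. Origin: centre of its underside.
- jar: Bystander: a loose white closed jar, 64 mm across, 70 high. Origin: centre of its underside.

How it is judged:
By the outcome, as a careful person would: the job done as asked, in the order asked, and still so for the second after the job is handed in, with the robot touching nothing.
It also fails if it takes over 67 s, if anything falls off the work surface, if the arm or the gripper's body presses on something with over 40 N, if the wrist force passes 120 N, or if a joint passes its speed limit or range.

## Working session

There is one attempt and no reset: what is moved stays moved. The work goes in short steps, Python scripts to look and compute and a tool call to move; the robot and the scene stay as the last step left them, time stands still between calls to the robot, and variables do not carry over. Pictures are saved under pics/ and viewed, and the job is handed in when it is done.

Besides the shell and the picture viewer there is one more tool, called after "Request:" in YAML: its name, and indented under it one key for each argument. drive_tool: Moves the arm, as the interface text tells. Its arguments: {"type":"object","properties":{"series":{"type":"array","items":{"type":"array","items":{"type":"number"}}},"fingers":{"type":"number"},"squeeze":{"type":"number"}},"required":["series"]}

```bash
mkdir -p pics; ls
python3 - <<'E'
from rig import *
import cv2
s=read_state(); print(s); print(hold_point_z if not callable(hold_point_z) else hold_point_z())
for n in("side","top"):
    c=get_calibration(n); print(n,c)
    cv2.imwrite(f"pics/{n}0.png",camera(n)[:,:,::-1])
E
```

```text
pics
{'t': 0.0, 'q': array([ 1.46270888e+00,  4.07934186e-02,  8.37926061e-02, -4.52919111e-04,
       -1.61549080e+00, -3.33695251e-01]), 'qvel': array([-1.27963629e-03, -1.00325654e-03, -3.65157097e-04,  5.69164709e-04,
       -5.06136509e-05,  7.72905820e-04]), 'effort': array([-8.88496688e-04, -3.68206573e+01,  3.47405827e+01,  6.93220675e+00,
       -5.51847785e-03,  5.36802560e-06]), 'eef_pos': array([0.25632204, 0.54212744, 0.23028137]), 'eef_rot': array([-1.97711658,  0.44576926,  1.97764103]), 'wrist_force': array([ 0.42730434,  0.49091095, -0.06808618]), 'moment': array([-0.00375376, -0.00536629, -0.00361331]), 'gripper_width': 0.08538910491358226}
-0.0187
side {'fov_y': 53.81635662825276, 'cx': 279.333269859471, 'cy': 210.11079829303796, 'D': array([-0.12730244,  0.        ,  0.        ,  0.        ,  0.        ]), 'R': array([[-0.99993878, -0.00848835,  0.00709789],
       [-0.01074254,  0.59103258, -0.80657615],
       [ 0.00265142, -0.80660303, -0.59108758]]), 't': array([0.59694289, 0.09584528, 0.86810314])}
top {'fov_y': 53.89925918784118, 'cx': 278.74467759064646, 'cy': 209.74859353573433, 'D': array([-0.12199942,  0.        ,  0.        ,  0.        ,  0.        ]), 'R': array([[-0.01953297, -0.99969463, -0.01513613],
       [-0.98847823,  0.02158215, -0.14981658],
       [ 0.1500975 ,  0.01203538, -0.98859794]]), 't': array([0.01787792, 0.60456328, 1.03402807])}
```

View pics/side0.png

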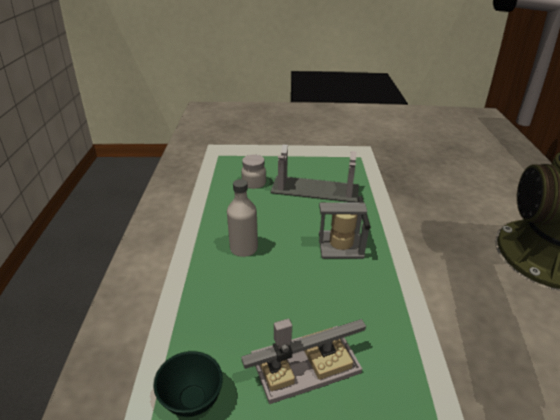

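View pics/top0.png

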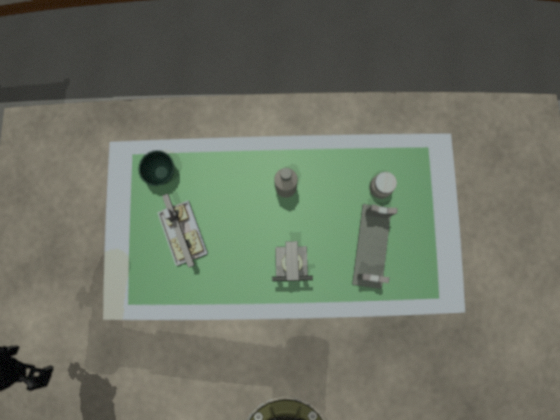

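The side view shows the carrier around (305,345), with the grip at (284,335), and the stand at (315,188). The top view shows the carrier around (181,232) and the stand at (374,245). I'll enlarge both.

```bash
cat > h.py <<'E'
import numpy as np, cv2
from rig import *
def K(c):
    f=210/np.tan(np.radians(c["fov_y"])/2); return np.array([[f,0,c["cx"]],[0,f,c["cy"]],[0,0,1]])
def proj(n,X):
    c=get_calibration(n); X=np.atleast_2d(np.array(X,float))
    return cv2.projectPoints(X,cv2.Rodrigues(c["R"])[0],c["t"],K(c),c["D"])[0][:,0]
def tri(ps,pt):
    A=[];b=[]
    for n,p in(("side",ps),("top",pt)):
        c=get_calibration(n); u=cv2.undistortPoints(np.array([[p]],float),K(c),c["D"])[0,0]
        for k in(0,1):
            A.append(u[k]*c["R"][2]-c["R"][k]); b.append(c["t"][k]-u[k]*c["t"][2])
    r=np.linalg.lstsq(np.array(A),np.array(b),rcond=None); return r[0],r[1]
def ray(n,p,z):
    c=get_calibration(n); u=cv2.undistortPoints(np.array([[p]],float),K(c),c["D"])[0,0]
    d=c["R"].T@np.array([*u,1]); o=-c["R"].T@c["t"]; return o+d*(z-o[2])/d[2]
def crop(img,x0,y0,w,h,s,name):
    im=cv2.resize(img[y0:y0+h,x0:x0+w,::-1],None,fx=s,fy=s,interpolation=cv2.INTER_CUBIC)
    for k in range((x0+9)//10*10,x0+w,10):
        cv2.line(im,((k-x0)*s,0),((k-x0)*s,4 if k%50 else 12),(0,0,255),1)
        if k%20==0: cv2.putText(im,str(k),((k-x0)*s-10,22),0,.4,(0,0,255),1)
    for k in range((y0+9)//10*10,y0+h,10):
        cv2.line(im,(0,(k-y0)*s),(5,(k-y0)*s),(0,0,255),1)
        if k%20==0: cv2.putText(im,str(k),(6,(k-y0)*s+4),0,.4,(0,0,255),1)
    cv2.imwrite(name,im)
E
python3 - <<'E'
from h import *
a=cv2.imread("pics/side0.png")[:,:,::-1];b=cv2.imread("pics/top0.png")[:,:,::-1]
crop(a,235,305,140,100,5,"pics/s1.png");crop(a,265,140,100,70,7,"pics/s2.png")
crop(b,140,180,90,90,6,"pics/t1.png");crop(b,340,190,80,105,5,"pics/t2.png")
for n in("side","top"):
    c=get_calibration(n);print(-c["R"].T@c["t"])
E
```

```text
[0.59563426 0.64863399 0.58619447]
[ 0.44274182 -0.00762023  1.11308223]
```

View pics/s1.png

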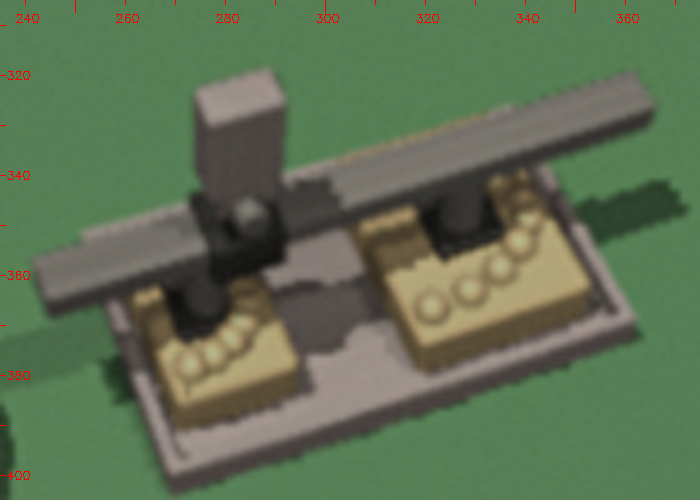

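View pics/t1.png

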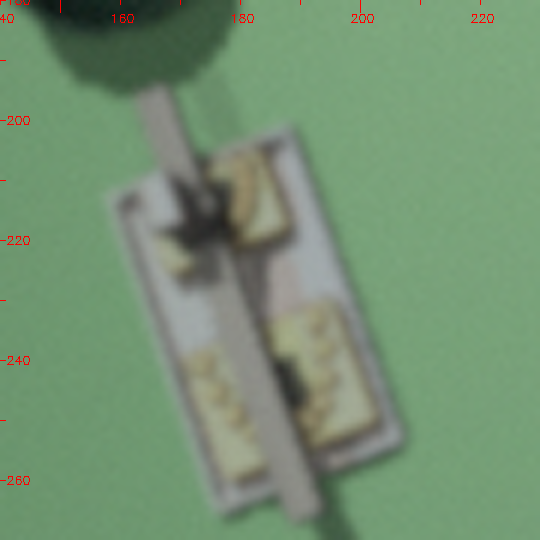

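View pics/s2.png

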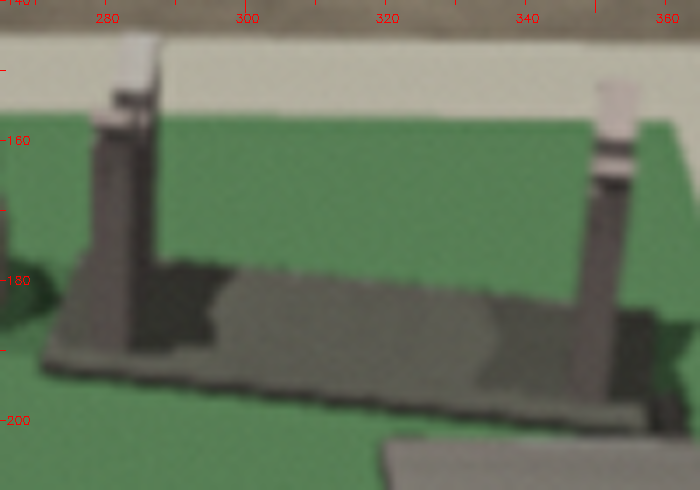

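View pics/t2.png

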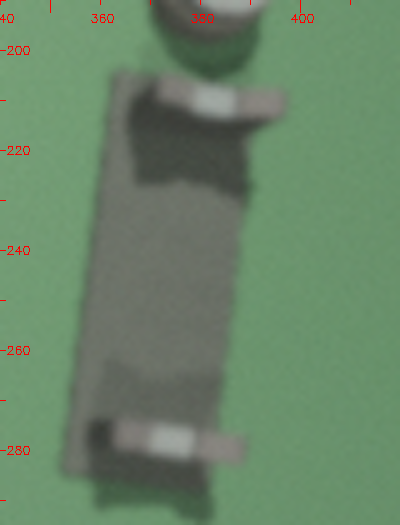

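Run:
```python
from h import *
np.set_printoptions(precision=4,suppress=True)
# rail top end centres
for s,t in(((244,360),(165,194.5)),((363,323.5),(190,265.5))):
    print("rail end",*tri(s,t)); print(ray("side",s,.064),ray("top",t,.064))
print("tab top",ray("side",(282.3,324.5),.122))
print("tray top")
for p in((158.5,212),(189,201),(206.5,254),(177,266)): print(ray("top",p,.014))
for p in((268,397.5),(362,368),(252,352)): print(ray("side",p,.014))
# stand: notch floors
print("uprights top")
for s,t in (((284.5,146.5),None),): pass
for t in((381,210),(374,278)): print(ray("top",t,.085))
for s in((281,157),(285,149),(353,155),(352,163)): print(ray("side",s,.107))
print("bases top z.008")
for p in((363,205),(353,285)): print(ray("top",p,.008))
for p in((271,191.5),(357.5,200)): print(ray("side",p,.008))
```

```text
rail end [0.6475 0.3027 0.0632] [0.]
[0.6459 0.3035 0.064 ] [0.6489 0.3023 0.064 ]
rail end [0.4634 0.2343 0.0623] [0.]
[0.4637 0.2356 0.064 ] [0.4634 0.2339 0.064 ]
tab top [0.5913 0.2837 0.122 ]
tray top
[0.6106 0.3342 0.014 ]
[0.6391 0.2499 0.014 ]
[0.4944 0.2009 0.014 ]
[0.4635 0.2806 0.014 ]
[0.6109 0.3344 0.014 ]
[0.4652 0.2839 0.014 ]
[0.6389 0.2552 0.014 ]
uprights top
[ 0.5926 -0.2535  0.085 ]
[ 0.4231 -0.2272  0.085 ]
[ 0.5956 -0.2193  0.107 ]
[ 0.586  -0.2601  0.107 ]
[ 0.4215 -0.2341  0.107 ]
[ 0.4293 -0.1949  0.107 ]
bases top z.008
[ 0.6186 -0.2233  0.008 ]
[ 0.4048 -0.1868  0.008 ]
[ 0.6199 -0.2193  0.008 ]
[ 0.4061 -0.186   0.008 ]
```

```bash
cat >> h.py <<'E'
from scipy.spatial.transform import Rotation as Ro
np.set_printoptions(precision=4,suppress=True)
def st():
    s=read_state(); R=Ro.from_rotvec(s["eef_rot"]).as_matrix(); return s,R
def show():
    s,R=st(); yaw=np.degrees(np.arctan2(R[1,2],R[0,2]))
    print("t %.2f"%s["t"],"tcp",s["eef_pos"]*1000,"zyaw %.2f"%yaw,"xax",R[:,0],"F",s["wrist_force"],"M",s["moment"],"w %.4f"%s["gripper_width"],"q",s["q"])
def go(target,yaw=None):
    """shift to target (m world) in tool axes mm, and turn deg so tool z has world yaw (mod 180)"""
    s,R=st(); d=R.T@(np.array(target)-s["eef_pos"])*1000
    t=0
    if yaw is not None:
        y=np.degrees(np.arctan2(R[1,2],R[0,2])); t=-((yaw-y+90)%180-90)
    print("need tool shift",d,"turn",t)
E
python3 - <<'E'
from h import *
show(); s,R=st(); print(R)
go([.5913,.2837,.2],20.2)
for p,z in(((288,176),.16),((293,262),.105),((157,168),.05),((384,184),.07)): print(ray("top",p,z))
E
```

```text
t 0.10 tcp [256.3439 542.1596 230.4054] zyaw 154.69 xax [-0.0006 -0.0015 -1.    ] F [ 0.5587 -0.0708 -0.3521] M [ 0.0139  0.0238 -0.0802] w 0.0850 q [ 1.4627  0.0408  0.084  -0.0004 -1.6155 -0.3337]
[[-0.0006 -0.4275 -0.904 ]
 [-0.0015 -0.904   0.4275]
 [-1.      0.0016 -0.0001]]
need tool shift [  30.5948   90.3923 -413.2973] turn -45.51140081618402
[ 0.6677 -0.0195  0.16  ]
[ 0.4669 -0.0274  0.105 ]
[0.7248 0.3305 0.05  ]
[ 0.6626 -0.2689  0.07  ]
```

Request:
drive_tool:
  series:
    - [0, 0, 0, -9.1]
    - [0, 0, 0, -9.1]
    - [0, 0, 0, -9.1]
    - [0, 0, 0, -9.1]
    - [0, 0, 0, -9.1]

```text
t: 0.72
eef_pos: [0.2557, 0.5414, 0.2273]
eef_rot: [2.009, 0.378, -2.017]
wrist_force: [0.1, -0.2, -0.3]
gripper_width: 0.0853
```

Run:
```python
from h import *
show(); go([.5913,.2837,.16],20.2)
```

```text
t 0.72 tcp [255.748  541.3513 227.2626] zyaw -158.38 xax [-0.0026 -0.0064 -1.    ] F [ 0.0589 -0.2423 -0.285 ] M [ 0.0229  0.0393 -0.0168] w 0.0853 q [ 1.4627  0.0427  0.0808 -0.0019 -1.6155  0.4854]
need tool shift [  68.0375  362.8294 -217.3231] turn 1.4212717191861657
```

Request:
drive_tool:
  series:
    - [6, 48, -28.8, 0.3]
    - [6, 48, -28.8, 0.3]
    - [6, 48, -28.8, 0.3]
    - [6, 48, -28.8, 0.3]
    - [6, 48, -28.8, 0.3]

```text
t: 1.35
eef_pos: [0.4791, 0.3667, 0.1942]
eef_rot: [2.015, 0.36, -2.029]
wrist_force: [0.2, 0.5, -0.1]
gripper_width: 0.0855
```

Run:
```python
from h import *
show(); go([.5913,.2837,.16],20.2)
```

```text
t 1.35 tcp [479.134  366.6624 194.1632] zyaw -159.35 xax [-0.0052 -0.009  -0.9999] F [ 0.1549  0.4622 -0.053 ] M [ 0.1329 -0.1402  0.0445] w 0.0855 q [ 0.9853  0.0568  0.0344  0.0006 -1.5588  0.9458]
need tool shift [ 34.3256 116.96   -75.9816] turn 0.446846528266974
```

Request:
drive_tool:
  series:
    - [9, 42, -27, 0.2]
    - [9, 42, -27, 0.2]
    - [9, 33, -22, 0.1]
    - [6, 2, -2, 0]
    - [0, 0, 0, 0]

```text
t: 1.98
eef_pos: [0.598, 0.2751, 0.1561]
eef_rot: [2.016, 0.344, -2.042]
wrist_force: [-0.5, -0.6, -0.5]
gripper_width: 0.0857
```

Run:
```python
from h import *
show(); go([.5913,.2837,.16],20.2)
a=camera("side");b=camera("top")
crop(a,210,240,160,130,5,"pics/s3.png");crop(b,120,170,110,100,5,"pics/t3.png")
```

```text
t 1.98 tcp [598.047  275.1382 156.0635] zyaw -160.18 xax [-0.0106 -0.0122 -0.9999] F [-0.486 -0.582 -0.452] M [ 0.0992 -0.0328  0.0182] w 0.0857 q [ 0.7354  0.2113  0.1342  0.002  -1.5098  1.1813]
need tool shift [ -3.9694 -10.3113   3.4992] turn -0.3780776918265474
```

View pics/s3.png

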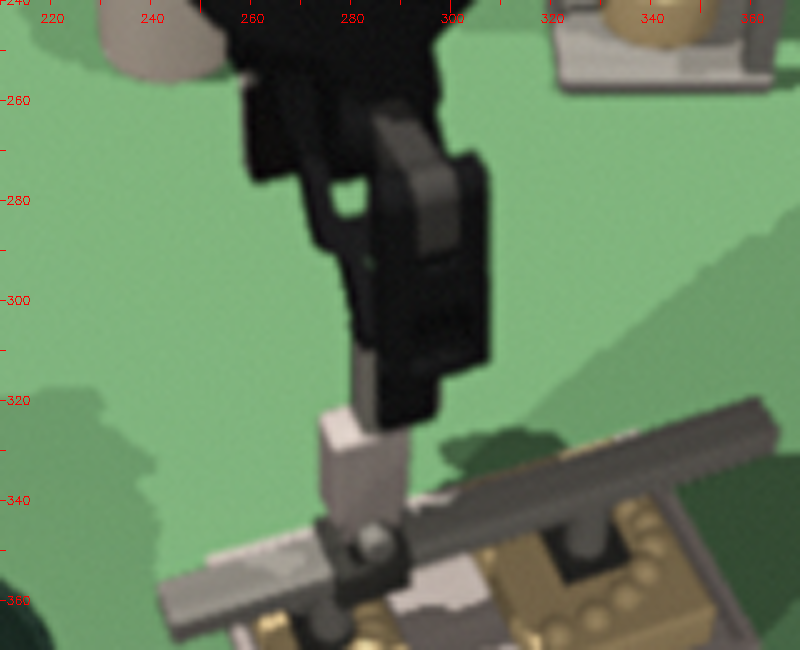

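View pics/t3.png

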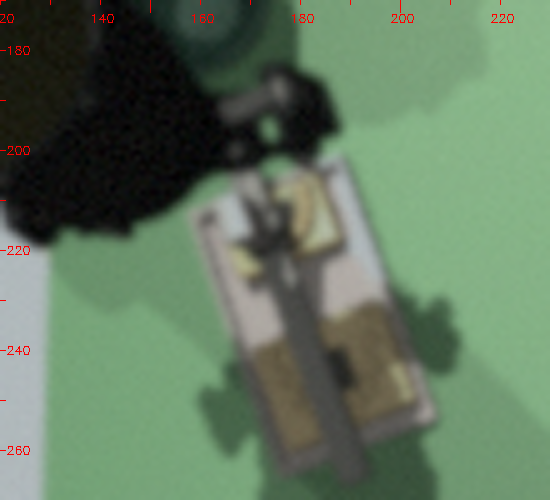

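Run:
```python
from h import *
s,R=st(); p=s["eef_pos"]; 
for k in(-.0425,0,.0425): print(proj("side",p+R[:,1]*k),proj("top",p+R[:,1]*k))
# predicted tab top/bottom corners
c=np.array([.5913,.2837,0]);u=np.array([.9373,.3486,0]);v=np.array([-.3486,.9373,0])
for z in(.122,.084):
  for a,b in((12,7),(12,-7),(-12,7),(-12,-7)): print(z,a,b,proj("side",c+u*a/1e3+v*b/1e3+[0,0,z]),proj("top",c+u*a/1e3+v*b/1e3+[0,0,z]))
```

```text
[[288.7182 327.4964]] [[147.7827 214.441 ]]
[[277.7368 303.3231]] [[164.2621 208.0453]]
[[267.8932 281.5619]] [[180.8451 201.6324]]
0.122 12 7 [[275.8546 330.6802]] [[160.9841 209.5242]]
0.122 12 -7 [[272.4904 322.9979]] [[166.234  207.4498]]
0.122 -12 7 [[292.1973 325.9494]] [[164.1067 218.5134]]
0.122 -12 -7 [[288.5915 318.4341]] [[169.3783 216.4338]]
0.084 12 7 [[275.8111 347.1012]] [[165.3585 211.7621]]
0.084 12 -7 [[272.5844 339.4903]] [[170.4277 209.7615]]
0.084 -12 7 [[291.4804 342.4099]] [[168.3926 220.4414]]
0.084 -12 -7 [[288.0342 334.9556]] [[173.4817 218.4359]]
```

Request:
drive_tool:
  series:
    - [0, -10, 3.5, -0.4]
    - [20, 0, 0, 0]
    - [20, 0, 0, 0]
    - [20, 0, 0, 0]
    - [0, 0, 0, 0]

```text
t: 2.7
eef_pos: [0.5874, 0.2863, 0.0924]
eef_rot: [2.009, 0.358, -2.035]
wrist_force: [0.3, -0.6, 0.4]
gripper_width: 0.0855
```

Run:
```python
from h import *
show(); go([.5913,.2837,.087],20.2)
```

```text
t 2.70 tcp [587.4168 286.2544  92.3791] zyaw -159.43 xax [-0.0104 -0.0111 -0.9999] F [ 0.2991 -0.6131  0.3537] M [ 0.0186 -0.0265 -0.0058] w 0.0855 q [ 0.7594  0.2195  0.0274  0.0009 -1.3939  1.1703]
need tool shift [ 5.3667  3.7198 -2.8108] turn 0.3734750321416982
```

Request:
drive_tool:
  series:
    - [5, 3.5, -3, 0.3]
    - [0, 0, 0, 0]
    - [0, 0, 0, 0]
  fingers: -0.45
  squeeze: 40

```text
t: 3.08
eef_pos: [0.5923, 0.2839, 0.0881]
eef_rot: [2.015, 0.352, -2.036]
wrist_force: [-0.0, -0.6, -0.1]
gripper_width: 0.0325
```

Run:
```python
from h import *
show(); go([.5913,.2837,.087],20.2)
a=camera("side");crop(a,230,260,140,120,5,"pics/s4.png")
```

```text
t 3.08 tcp [592.3472 283.8802  88.1393] zyaw -159.75 xax [-0.0087 -0.0107 -0.9999] F [-0.0344 -0.6169 -0.0756] M [-0.0053 -0.0515 -0.039 ] w 0.0325 q [ 0.7517  0.2287  0.0301  0.0019 -1.3857  1.1721]
need tool shift [ 1.1502 -0.2015  1.0312] turn 0.04835657836781593
```

View pics/s4.png

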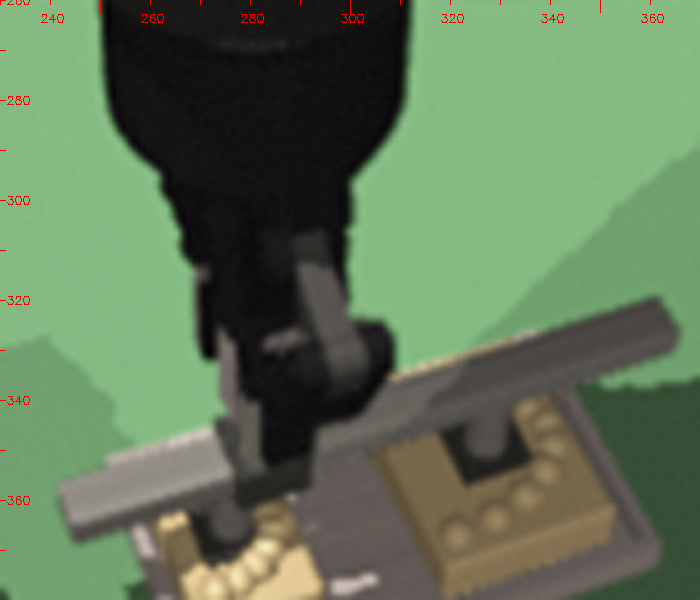

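The tab stands between the pads, and the fingertip is at about (287,352). I'm closing now.

Request:
drive_tool:
  series:
    - [0, 0, 0, 0]
    - [0, 0, 0, 0]
    - [0, 0, 0, 0]
    - [0, 0, 0, 0]
  fingers: -1
  squeeze: 50

```text
t: 3.62
eef_pos: [0.5925, 0.2839, 0.0882]
eef_rot: [2.015, 0.353, -2.036]
wrist_force: [0.6, -0.2, -1.0]
gripper_width: 0.0134
```

Run:
```python
from h import *
show()
```

```text
t 3.62 tcp [592.5326 283.9167  88.2268] zyaw -159.76 xax [-0.0082 -0.0102 -0.9999] F [ 0.5711 -0.1544 -1.0271] M [-0.076  -0.2974 -0.0132] w 0.0134 q [ 0.7516  0.2286  0.0301  0.0018 -1.3852  1.1722]
```

Request:
drive_tool:
  series:
    - [0, 0, 7, 0]
    - [0, 0, 8, 0]
    - [0, 0, 8, 0]
    - [0, 0, 8, 0]
    - [0, 0, 8, 0]

```text
t: 4.25
eef_pos: [0.5548, 0.2701, 0.0897]
eef_rot: [2.02, 0.354, -2.032]
wrist_force: [3.1, 0.9, -1.3]
gripper_width: 0.0132
```

Run:
```python
from h import *
show(); a=camera("side");crop(a,230,260,140,140,5,"pics/s5.png")
```

```text
t 4.25 tcp [554.8065 270.1113  89.7314] zyaw -159.77 xax [-0.0046 -0.0081 -1.    ] F [ 3.0705  0.9287 -1.3255] M [ 0.2429 -1.1509  0.0059] w 0.0132 q [ 0.7787  0.1212 -0.0886  0.0026 -1.37    1.1447]
```

View pics/s5.png

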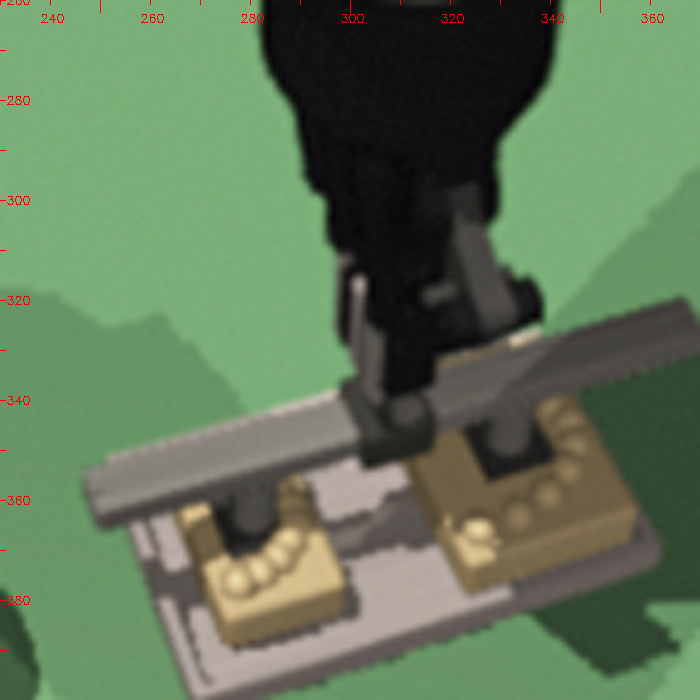

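Run:
```python
from h import *
a=ray("side",(248.5,356.5),.064);b=ray("side",(369,322),.064);print(a,b,(a+b)/2,np.linalg.norm(a-b))
u=(a-b)/np.linalg.norm(a-b);s,R=st();print("yaw",np.degrees(np.arctan2(u[1],u[0])),"shoe",(s["eef_pos"]-(a+b)/2)@u)
# predicted
v=np.array([-u[1],u[0],0])
for c0 in((a+b)/2,):
  for d in(100,-100):
    for w in(8,-8): print(d,w,proj("side",c0+u*d/1e3+v*w/1e3))
```

```text
[0.6398 0.2974 0.064 ] [0.4537 0.2327 0.064 ] [0.5468 0.2651 0.064 ] 0.19703604597571098
yaw 19.17988391448672 shoe 0.008573840320213577
100 8 [[248.9982 361.2622]]
100 -8 [[246.0674 352.3494]]
-100 8 [[372.23   325.5653]]
-100 -8 [[367.4601 317.9979]]
```

Request:
drive_tool:
  series:
    - [-2, 0, 0, 0]
    - [-2, 0, 0, 0]
    - [-2, 0, 0, 0]
    - [0, 0, 0, 0]
    - [0, 0, 0, 0]

```text
t: 4.92
eef_pos: [0.5519, 0.2693, 0.0933]
eef_rot: [2.012, 0.353, -2.039]
wrist_force: [0.3, -0.5, -3.3]
gripper_width: 0.0136
```

Run:
```python
from h import *
show();a=camera("side");crop(a,230,260,140,140,5,"pics/s6.png");show()
```

```text
t 4.92 tcp [551.8532 269.3177  93.3306] zyaw -159.77 xax [-0.0117 -0.0109 -0.9999] F [ 0.2951 -0.5377 -3.3356] M [ 0.1497 -0.2286 -0.0667] w 0.0136 q [ 0.7795  0.1184 -0.084  -0.0004 -1.3844  1.1446]
t 4.97 tcp [551.8703 269.2929  93.3506] zyaw -159.77 xax [-0.0116 -0.0109 -0.9999] F [ 0.6987  1.0824 -4.0015] M [ 0.1791 -0.3254  0.0096] w 0.0135 q [ 0.7795  0.1184 -0.084  -0.0004 -1.3844  1.1446]
```

View pics/s6.png

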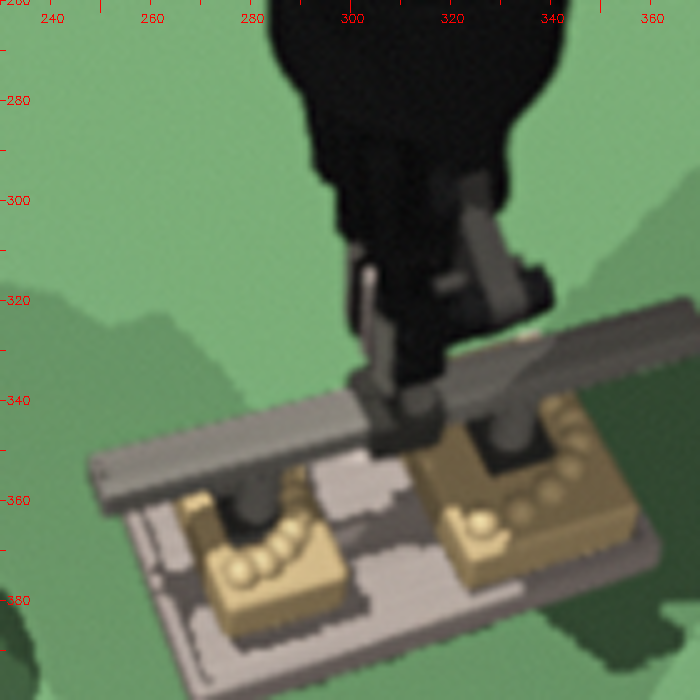

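Request:
drive_tool:
  series:
    - [4, 0, 0, 0]
    - [0, 0, 6, 0]
    - [0, 0, 8, 0]
    - [0, 0, 6, 0]
    - [0, 0, 0, 0]

```text
t: 5.6
eef_pos: [0.5338, 0.2625, 0.0918]
eef_rot: [2.019, 0.354, -2.034]
wrist_force: [2.3, 0.8, -2.2]
gripper_width: 0.0132
```

Run:
```python
from h import *
show()
```

```text
t 5.60 tcp [533.8059 262.4869  91.8034] zyaw -159.77 xax [-0.0057 -0.0083 -0.9999] F [ 2.254   0.8479 -2.2308] M [ 0.1223 -0.7634  0.011 ] w 0.0132 q [ 0.7947  0.0632 -0.1464  0.0018 -1.371   1.1289]
```

Request:
drive_tool:
  series:
    - [-2, 0, 0, 0]
    - [-2, 0, 0, 0]
    - [-2, 0, 0, 0]
    - [0, 0, 0, 0]
    - [0, 0, 0, 0]

```text
t: 6.22
eef_pos: [0.5323, 0.262, 0.096]
eef_rot: [2.013, 0.353, -2.038]
wrist_force: [1.0, 1.0, -4.1]
gripper_width: 0.0131
```

Run:
```python
from h import *
show();a=camera("side");crop(a,230,260,150,140,5,"pics/s7.png");show()
```

```text
t 6.22 tcp [532.3263 262.0413  96.0471] zyaw -159.77 xax [-0.0103 -0.0104 -0.9999] F [ 1.0364  0.9645 -4.1039] M [ 0.2143 -0.3988 -0.0243] w 0.0131 q [ 0.795   0.0617 -0.1395 -0.0001 -1.3842  1.129 ]
t 6.28 tcp [532.2978 262.0501  96.0034] zyaw -159.77 xax [-0.0104 -0.0104 -0.9999] F [ 1.5244  0.5493 -3.6995] M [ 0.0984 -0.4893 -0.0441] w 0.0132 q [ 0.795   0.0617 -0.1396 -0.0001 -1.3842  1.129 ]
```

View pics/s7.png

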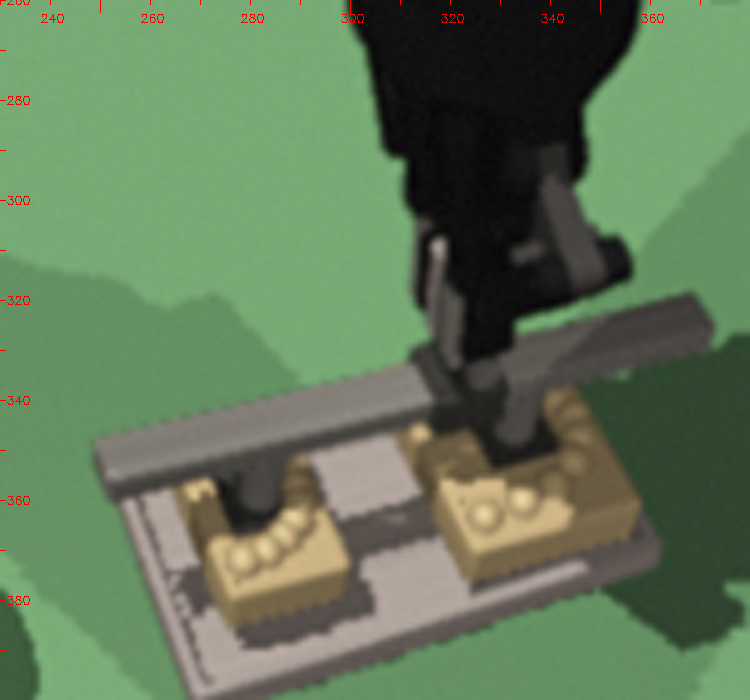

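Run:
```python
from h import *
P={"railL":(230+85/5,260+475/5),"railR":(368,324),"smallfrontcorner":(276,387),"small right":(299,378),"bigfront":(324,377),"bigright":(357,361),"trayfront corner":(269,398),"railR2":(362,330)}
A=cv2.imread("pics/s5.png",0)
for f in("s6","s7"):
    B=cv2.imread(f"pics/{f}.png",0)
    for k,(x,y) in P.items():
        X=int((x-230)*5);Y=int((y-260)*5);r=24
        T=A[max(Y-r,0):Y+r,max(X-r,0):X+r]
        x0=max(X-r-30,0);y0=max(Y-r-45,0)
        S=B[y0:Y+r+20,x0:X+r+30]
        m=cv2.matchTemplate(S,T,cv2.TM_CCOEFF_NORMED);_,v,_,l=cv2.minMaxLoc(m)
        print(f,k,"shift px",((l[0]+x0-max(X-r,0))/5,(l[1]+y0-max(Y-r,0))/5),"%.2f"%v)
p=np.array([.6398,.2974,.064]);q=np.array([.4537,.2327,.064]);
for a in(p,q):print("px per mm z",(proj("side",a+[0,0,.005])-proj("side",a))/5)
```

```text
s6 railL shift px (1.2, -3.4) 0.90
s6 railR shift px (0.0, -0.4) 0.89
s6 smallfrontcorner shift px (1.0, -0.6) 0.86
s6 small right shift px (0.6, -1.4) 0.94
s6 bigfront shift px (0.4, -0.4) 0.95
s6 bigright shift px (0.2, -0.2) 1.00
s6 trayfront corner shift px (0.0, 0.0) 1.00
s6 railR2 shift px (0.0, 0.2) 0.95
s7 railL shift px (2.0, -6.2) 0.89
s7 railR shift px (2.0, -1.0) 0.99
s7 smallfrontcorner shift px (3.4, -0.6) 0.82
s7 small right shift px (1.4, -2.8) 0.88
s7 bigfront shift px (1.2, -0.4) 0.89
s7 bigright shift px (0.4, -1.2) 0.99
s7 trayfront corner shift px (0.0, 0.0) 1.00
s7 railR2 shift px (0.6, -1.0) 0.86
px per mm z [[-0.0289 -0.3966]]
px per mm z [[ 0.0925 -0.4029]]
```

Request:
drive_tool:
  series:
    - [-2, 0, 0, 0]
    - [-2, 0, 0, 0]
    - [-1, 0, 0, 0]
    - [0, 0, 0, 0]

```text
t: 6.78
eef_pos: [0.532, 0.262, 0.1009]
eef_rot: [2.012, 0.352, -2.039]
wrist_force: [0.6, 0.2, -3.6]
gripper_width: 0.0132
```

```bash
cat >> h.py <<'E'
def track(img,ref="pics/s5.png"):
    P={"railL":(247,355),"railR":(368,324),"smallR":(299,378),"bigfront":(324,377),"bigright":(357,361)}
    A=cv2.imread(ref,0);B=cv2.cvtColor(cv2.resize(img[260:400,230:380,::-1],None,fx=5,fy=5,interpolation=cv2.INTER_CUBIC),cv2.COLOR_BGR2GRAY)
    for k,(x,y) in P.items():
        X=int((x-230)*5);Y=int((y-260)*5);r=24
        x1=max(X-r,0);T=A[Y-r:Y+r,x1:X+r];x0=max(X-r-40,0);y0=Y-r-80
        m=cv2.matchTemplate(B[y0:Y+r+20,x0:X+r+40],T,cv2.TM_CCOEFF_NORMED);_,v,_,l=cv2.minMaxLoc(m)
        print(k,((l[0]+x0-x1)/5,(l[1]+y0-Y+r)/5),"%.2f"%v)
E
python3 - <<'E'
from h import *
show();a=camera("side");crop(a,230,260,150,140,5,"pics/s8.png");show();track(a)
E
```

```text
t 6.78 tcp [531.9868 261.9621 100.9417] zyaw -159.77 xax [-0.0114 -0.0109 -0.9999] F [ 0.6175  0.2218 -3.5641] M [ 0.0826 -0.3657 -0.0075] w 0.0132 q [ 0.795   0.0595 -0.1326 -0.0005 -1.3944  1.129 ]
t 6.83 tcp [532.0219 261.972  100.9317] zyaw -159.77 xax [-0.0113 -0.0109 -0.9999] F [ 0.7066  0.9904 -3.7789] M [ 0.1309 -0.3154  0.0124] w 0.0130 q [ 0.795   0.0595 -0.1326 -0.0005 -1.3943  1.129 ]
railL (2.2, -8.4) 0.88
railR (2.6, -3.2) 0.99
smallR (2.2, -4.4) 0.79
bigfront (2.8, -1.0) 0.90
bigright (1.2, -3.2) 0.97
```

View pics/s8.png

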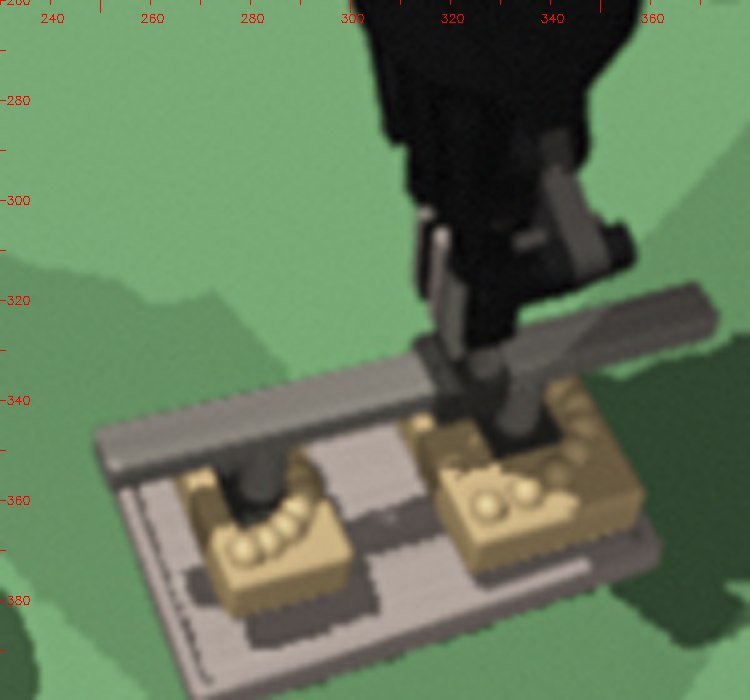

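Request:
drive_tool:
  series:
    - [0, 0, -2, 0]
    - [-4, 0, 0, 0]
    - [0, 0, 0, 0]

```text
t: 7.2
eef_pos: [0.534, 0.2625, 0.1054]
eef_rot: [2.012, 0.352, -2.039]
wrist_force: [-1.1, -1.1, -1.9]
gripper_width: 0.0131
```

Run:
```python
from h import *
show();a=camera("side");track(a)
```

```text
t 7.20 tcp [533.9637 262.5467 105.4331] zyaw -159.77 xax [-0.0117 -0.0114 -0.9999] F [-1.0999 -1.0833 -1.8798] M [-0.1588  0.298  -0.0208] w 0.0131 q [ 0.7933  0.0631 -0.1206 -0.0003 -1.4033  1.1307]
railL (4.2, -0.4) 0.35
railR (7.4, -16.0) 0.90
smallR (6.6, -3.6) 0.61
bigfront (-6.2, -11.6) 0.43
bigright (4.0, 4.0) 0.82
```

Run:
```python
from h import *
a=camera("side");crop(a,230,260,150,140,5,"pics/s9.png");show();track(a)
```

```text
t 7.30 tcp [533.7658 262.4373 105.1868] zyaw -159.77 xax [-0.0121 -0.0116 -0.9999] F [-2.0932 -0.6215  0.3682] M [-0.2273  0.6309  0.0535] w 0.0136 q [ 0.7934  0.063  -0.1211 -0.0005 -1.4034  1.1307]
railL (4.4, -0.2) 0.37
railR (7.2, -16.0) 0.91
smallR (6.6, -3.6) 0.60
bigfront (4.4, -15.0) 0.46
bigright (4.0, 4.0) 0.81
```

View pics/s9.png

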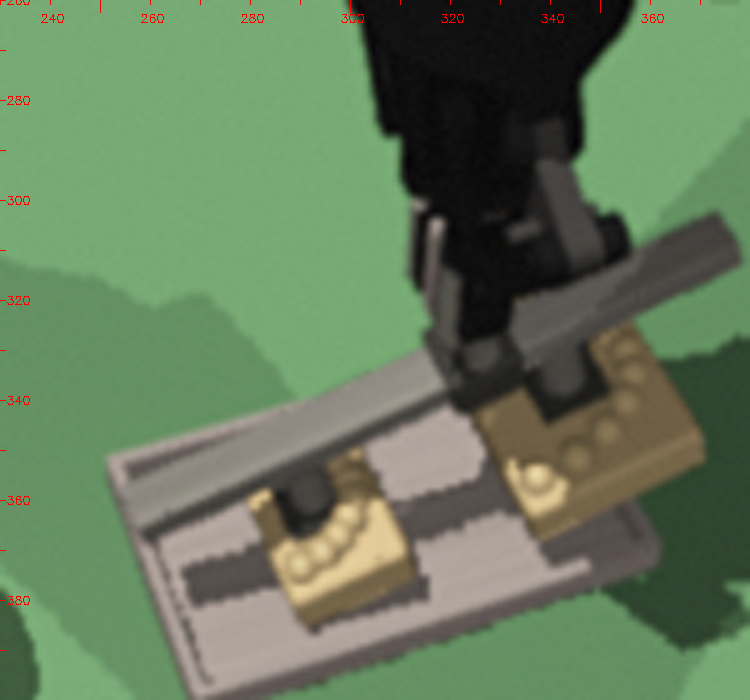

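Request:
drive_tool:
  series:
    - [0, 0, -4, 0]
    - [3, 0, -1, 0]
    - [3, 0, 0, 0]

```text
t: 7.68
eef_pos: [0.5388, 0.2641, 0.1003]
eef_rot: [2.012, 0.352, -2.039]
wrist_force: [-2.7, -0.9, 0.8]
gripper_width: 0.0131
```

Run:
```python
from h import *
a=camera("side");crop(a,230,260,150,140,5,"pics/s10.png");show();track(a)
```

```text
t 7.72 tcp [538.5597 264.0579  99.7591] zyaw -159.75 xax [-0.0118 -0.0117 -0.9999] F [-1.9869 -0.5414  0.2113] M [-0.2486  0.9914  0.0338] w 0.0133 q [ 0.7895  0.0786 -0.1149 -0.0002 -1.3939  1.1348]
railL (6.4, -10.8) 0.36
railR (8.4, -14.8) 0.99
smallR (4.4, -1.6) 0.60
bigfront (4.6, -12.0) 0.68
bigright (4.8, 4.0) 0.75
```

View pics/s10.png

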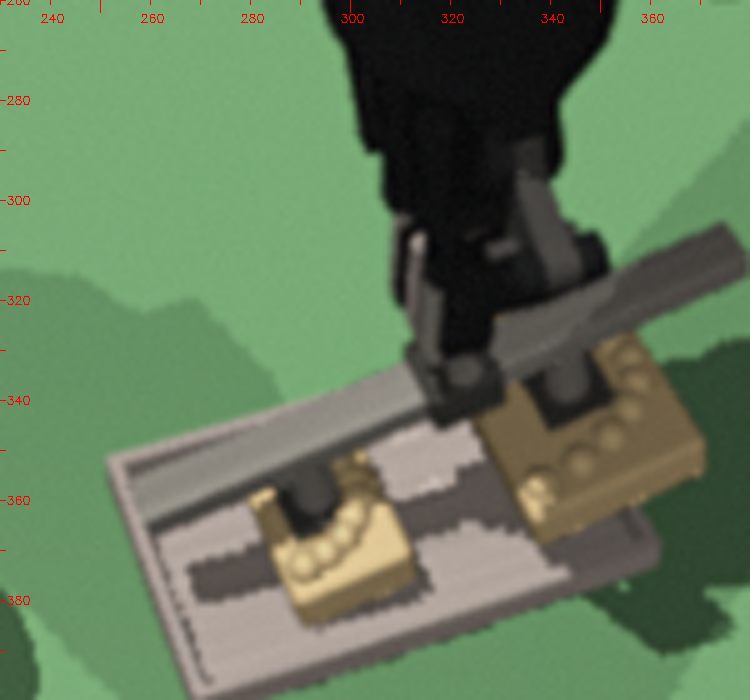

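The carrier has tipped: the big cast's corner at (370,350) now sits on the tray's -x lip, and the small cast's corner is on the floor at (312,375). The balance point must be nearer the middle than I thought, so I'm sliding the grip back.

Request:
drive_tool:
  series:
    - [0.5, 0, -5, 0]
    - [0.5, 0, -5, 0]
    - [0, 0, 0, 0]

```text
t: 8.1
eef_pos: [0.5485, 0.2678, 0.0971]
eef_rot: [2.01, 0.352, -2.04]
wrist_force: [-0.8, 0.4, -3.7]
gripper_width: 0.0133
```

Run:
```python
from h import *
a=camera("side");b=camera("top");crop(a,230,260,150,140,5,"pics/s11.png");show()
crop(b,130,180,110,100,6,"pics/t11.png")
```

```text
t 8.20 tcp [548.1668 267.717   97.1671] zyaw -159.76 xax [-0.0129 -0.0119 -0.9998] F [ 0.6189 -0.8715 -4.3719] M [ 0.0608 -0.075   0.0137] w 0.0134 q [ 0.7819  0.1075 -0.0887 -0.0006 -1.3922  1.1424]
```

View pics/s11.png

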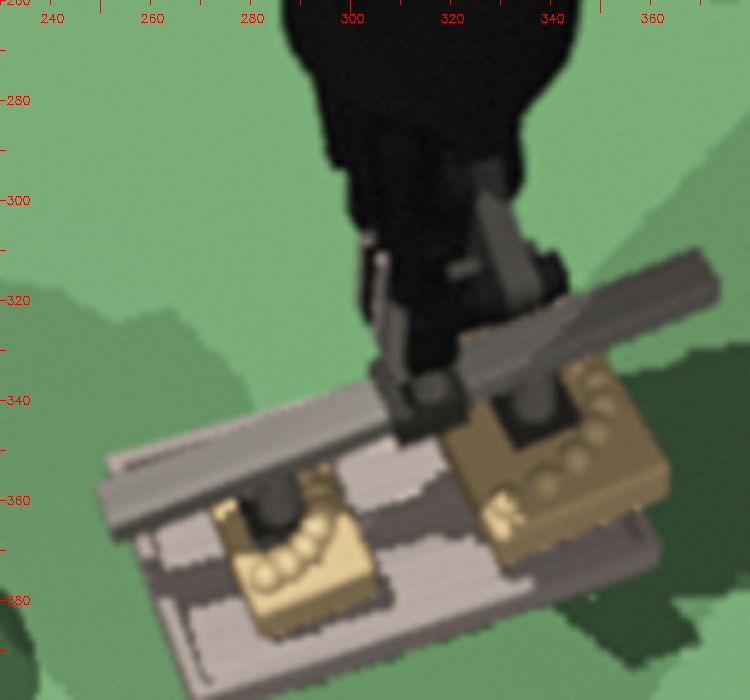

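View pics/t11.png

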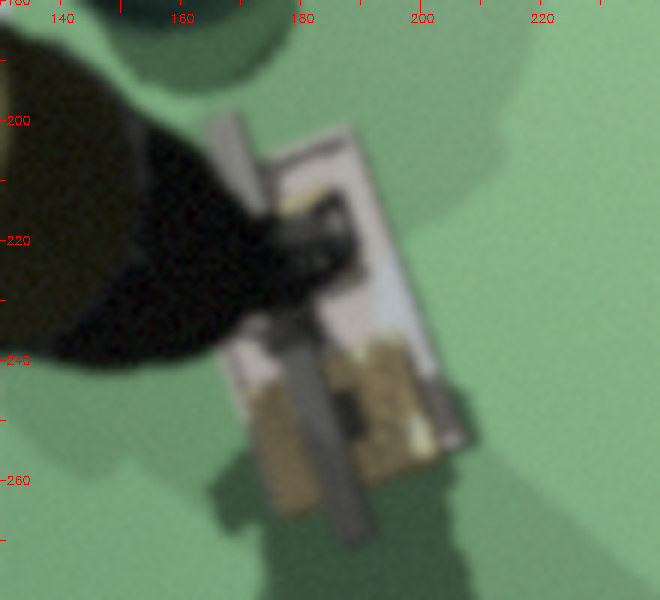

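```bash
cat >> h.py <<'E'
def railfit(sL,sR,tL,tR):
    a,_=tri(sL,tL);b,_=tri(sR,tR); d=a-b; L=np.linalg.norm(d);u=d/L
    s,R=st(); m=(a+b)/2; tcp=s["eef_pos"]
    print("L",a*1e3,"R",b*1e3,"len %.1f"%(L*1e3),"tilt(+x up) %.1f"%np.degrees(np.arcsin(u[2])),"yaw %.1f"%np.degrees(np.arctan2(u[1],u[0])),"mid",m*1e3,"shoe %.1f"%((tcp-m)[:2]@u[:2]*1e3))
E
python3 - <<'E'
from h import *
railfit((251,361),(371,314),(167,200),(189,269.5))
E
```

```text
L [636.0888 299.1853  55.1304] R [453.1745 232.0133  82.7404] len 196.8 tilt(+x up) -8.1 yaw 20.2 mid [544.6316 265.5993  68.9354] shoe 4.0
```

Request:
drive_tool:
  series:
    - [2, 0, -3, 0]
    - [2, 0, -2, 0]
    - [2, 0, 0, 0]
    - [2, 0, 0, 0]
    - [0, 0, 0, 0]

```text
t: 8.82
eef_pos: [0.5547, 0.27, 0.093]
eef_rot: [2.016, 0.354, -2.034]
wrist_force: [0.3, 1.2, -4.1]
gripper_width: 0.0131
```

Run:
```python
from h import *
a=camera("side");crop(a,230,260,150,140,5,"pics/s12.png");show()
```

```text
t 8.88 tcp [554.7468 269.8924  92.832 ] zyaw -159.72 xax [-0.0073 -0.01   -0.9999] F [ 0.4817 -0.5479 -0.738 ] M [-0.1586 -0.0051  0.0228] w 0.0133 q [ 0.7782  0.1221 -0.0817  0.0021 -1.3792  1.1462]
```

View pics/s12.png

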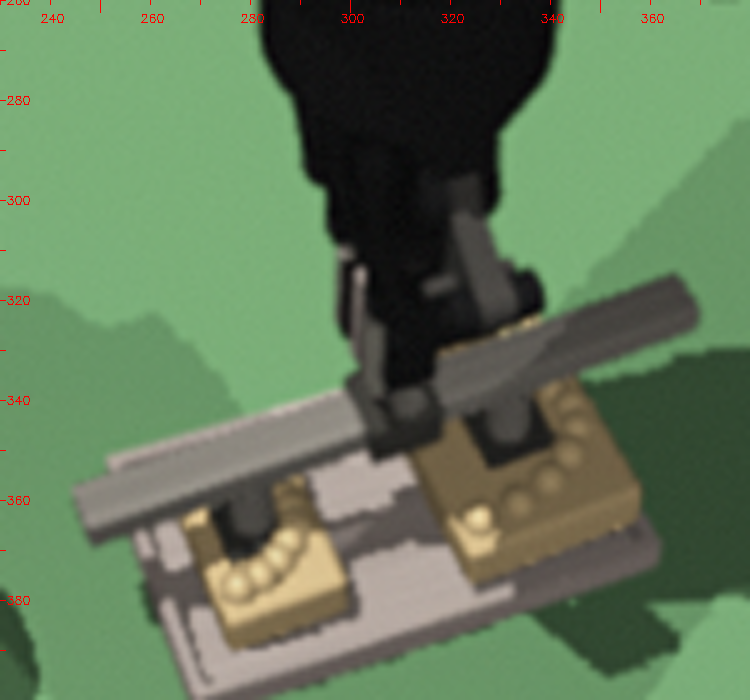

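Request:
drive_tool:
  series:
    - [1.5, 0, 0, 0]
    - [1, 0, 0, 0]
    - [0, 0, 0, 0]
    - [0, 0, 0, 0]

```text
t: 9.38
eef_pos: [0.5556, 0.27, 0.0927]
eef_rot: [2.019, 0.354, -2.031]
wrist_force: [-2.0, 0.1, 2.8]
gripper_width: 0.0135
```

Run:
```python
from h import *
show();a=camera("side");b=camera("top");crop(a,230,260,150,140,5,"pics/s13.png");show()
crop(b,130,180,110,100,6,"pics/t13.png")
```

```text
t 9.38 tcp [555.5714 270.0227  92.6855] zyaw -159.70 xax [-0.0043 -0.0091 -0.9999] F [-2.033   0.0665  2.7531] M [-0.1319  0.583  -0.0413] w 0.0135 q [ 0.7782  0.1215 -0.0832  0.0035 -1.3756  1.1461]
t 9.47 tcp [555.5689 269.9957  92.6767] zyaw -159.71 xax [-0.0043 -0.0092 -0.9999] F [-1.8642 -0.4146  1.5214] M [-0.1077  0.6569  0.0553] w 0.0133 q [ 0.7782  0.1215 -0.0831  0.0036 -1.3757  1.1461]
```

View pics/s13.png

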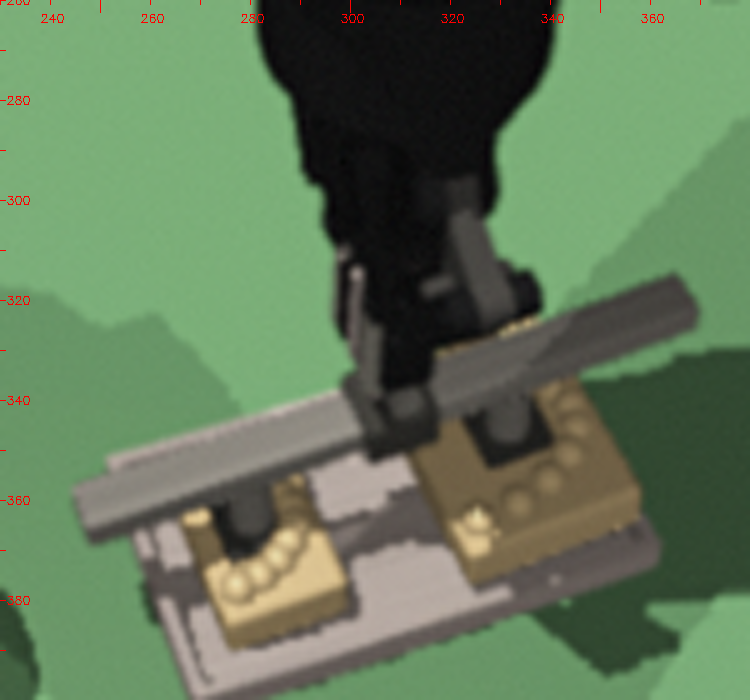

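View pics/t13.png

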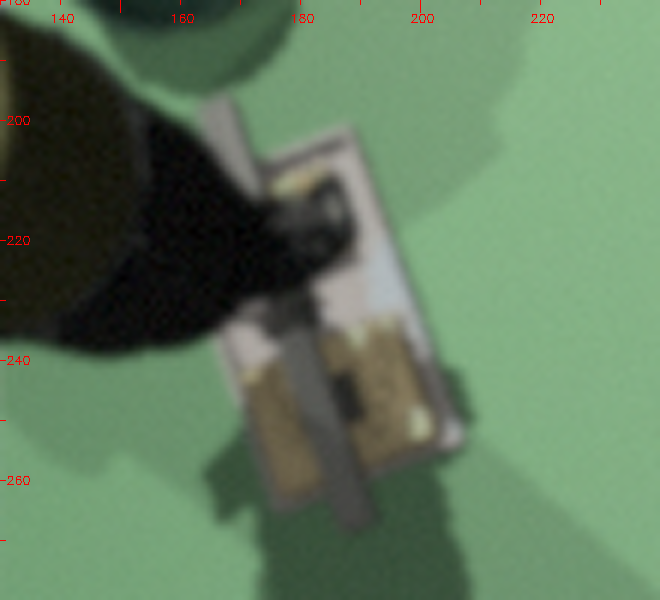

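Run:
```python
from h import *
railfit((246.5,361),(366.5,319),(166,197),(189,267))
```

```text
L [643.0127 301.2161  58.1882] R [459.4008 234.2516  73.4167] len 196.0 tilt(+x up) -4.5 yaw 20.0 mid [551.2067 267.7339  65.8025] shoe 4.9
```

Request:
drive_tool:
  series:
    - [-2.5, 0, 0, 0]
    - [-1, 0, -3, 0]
    - [0, 0, -3, 0]
    - [2, 0, -1, 0]
    - [1, 0, 0, 0]

```text
t: 10.1
eef_pos: [0.5614, 0.2721, 0.0894]
eef_rot: [2.014, 0.352, -2.036]
wrist_force: [-0.3, -0.9, -1.6]
gripper_width: 0.0134
```

Run:
```python
from h import *
show();a=camera("side");crop(a,230,260,150,140,5,"pics/s14.png");show()
```

```text
t 10.10 tcp [561.4052 272.1181  89.4331] zyaw -159.73 xax [-0.009  -0.0113 -0.9999] F [-0.3266 -0.8706 -1.6343] M [-0.0521  0.2906  0.0101] w 0.0134 q [ 0.7728  0.1437 -0.0642  0.0019 -1.3772  1.1514]
t 10.15 tcp [561.3475 272.1797  89.3747] zyaw -159.73 xax [-0.009  -0.0112 -0.9999] F [-1.3305 -0.1945 -3.2568] M [0.1465 0.0788 0.0493] w 0.0135 q [ 0.7729  0.1437 -0.0644  0.0018 -1.377   1.1514]
```

View pics/s14.png

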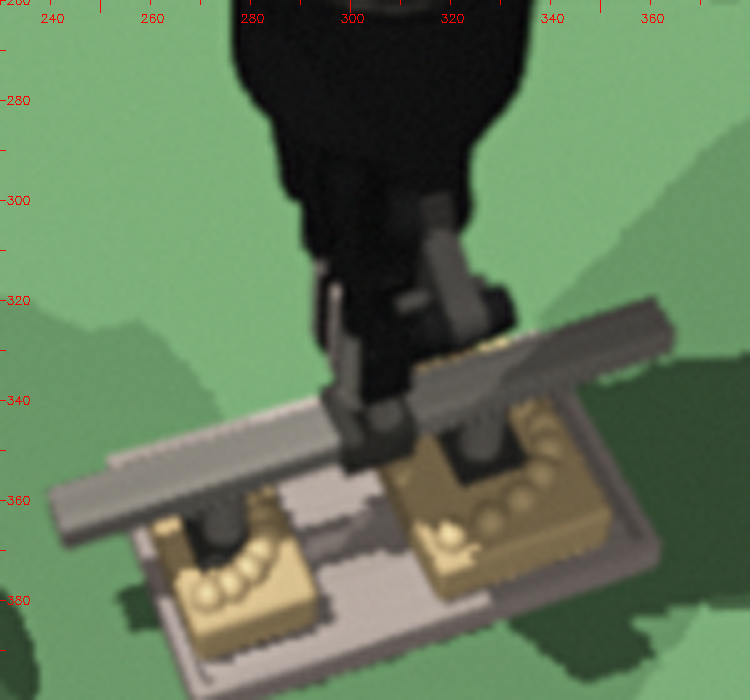

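Request:
drive_tool:
  series:
    - [-2, 0, 0, 0]
    - [-2, 0, 0, 0]
    - [-1, 0, 0, 0]
    - [0, 0, 0, 0]
    - [0, 0, 0, 0]

```text
t: 10.78
eef_pos: [0.5613, 0.2723, 0.0944]
eef_rot: [2.014, 0.352, -2.036]
wrist_force: [0.3, -0.5, -3.5]
gripper_width: 0.0131
```

Run:
```python
from h import *
show();a=camera("side");b=camera("top");crop(a,230,260,150,140,5,"pics/s15.png");show()
crop(b,130,180,110,100,6,"pics/t15.png")
```

```text
t 10.78 tcp [561.3359 272.26    94.3945] zyaw -159.73 xax [-0.009  -0.011  -0.9999] F [ 0.3028 -0.5073 -3.512 ] M [ 0.0113 -0.0731 -0.0057] w 0.0131 q [ 0.7729  0.1411 -0.0578  0.0016 -1.386   1.1513]
t 10.88 tcp [561.3023 272.2857  94.3728] zyaw -159.73 xax [-0.009  -0.011  -0.9999] F [-0.3566 -0.0532 -3.1865] M [ 0.0492 -0.0497  0.0281] w 0.0133 q [ 0.773   0.1411 -0.0578  0.0016 -1.386   1.1513]
```

View pics/s15.png

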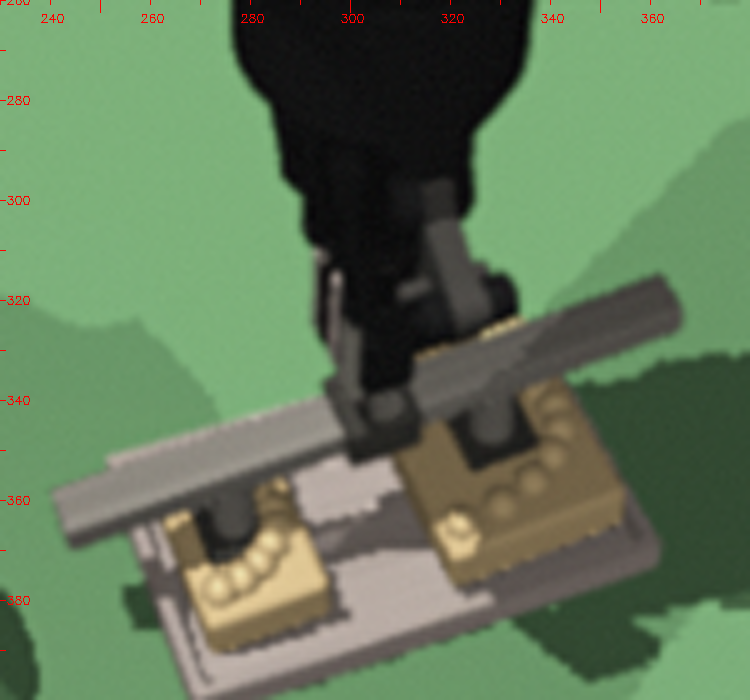

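View pics/t15.png

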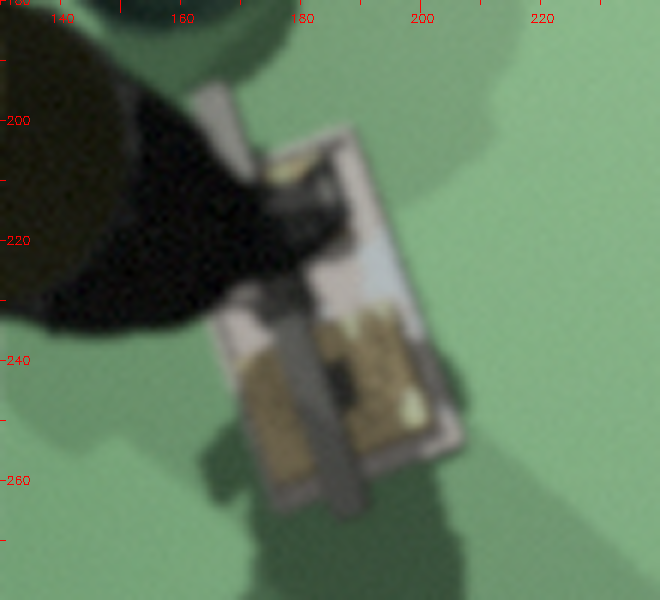

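Run:
```python
from h import *
railfit((242,361.5),(362.5,319.5),(164.5,194.5),(188,264))
```

```text
L [649.1632 304.4225  61.5522] R [466.6104 236.5353  75.1197] len 195.2 tilt(+x up) -4.0 yaw 20.4 mid [557.8868 270.4789  68.336 ] shoe 3.8
```

Request:
drive_tool:
  series:
    - [3, 0, 0, 0]
    - [3, 0, 0, 0]
    - [0, 0, -6, 0]
    - [0, 0, -6, 0]
    - [0, 0, 0, 0]

```text
t: 11.5
eef_pos: [0.573, 0.2766, 0.0888]
eef_rot: [2.013, 0.352, -2.036]
wrist_force: [-1.6, 0.7, -2.4]
gripper_width: 0.0133
```

Run:
```python
from h import *
show();a=camera("side");b=camera("top");crop(a,230,260,150,140,5,"pics/s16.png");show()
crop(b,130,180,110,100,6,"pics/t16.png")
```

```text
t 11.50 tcp [572.9971 276.5892  88.782 ] zyaw -159.72 xax [-0.0094 -0.0113 -0.9999] F [-1.5603  0.6611 -2.4451] M [-0.0699  0.4923 -0.035 ] w 0.0133 q [ 0.7646  0.1763 -0.0289  0.0017 -1.3802  1.1599]
t 11.60 tcp [572.7852 276.4955  88.6456] zyaw -159.72 xax [-0.0094 -0.0112 -0.9999] F [-0.9646 -0.0055 -2.5898] M [ 0.0452  0.3295 -0.0094] w 0.0137 q [ 0.7647  0.1758 -0.0298  0.0017 -1.3798  1.1598]
```

View pics/s16.png

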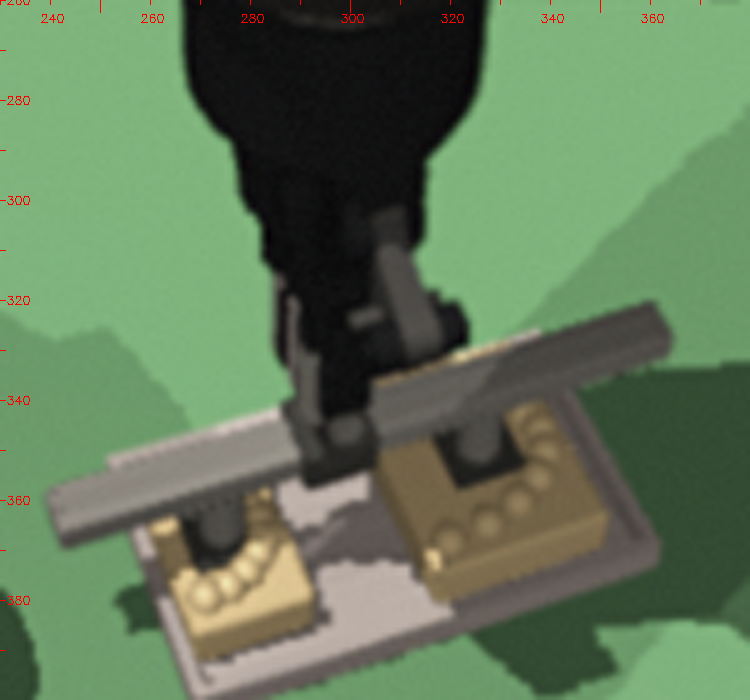

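View pics/t16.png

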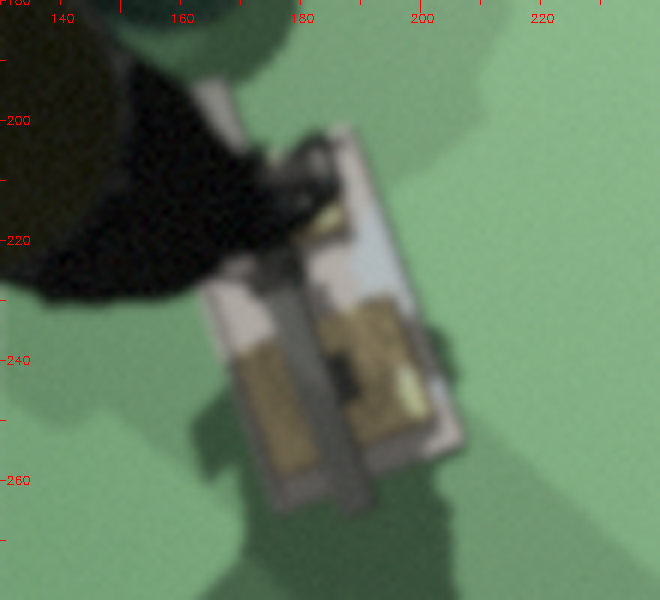

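Run:
```python
from h import *
railfit((241.5,361.5),(361,324.5),(164.5,194),(188.5,264))
```

```text
L [650.1765 304.442   61.6538] R [467.2516 237.7144  64.1948] len 194.7 tilt(+x up) -0.7 yaw 20.0 mid [558.7141 271.0782  62.9243] shoe 15.1
```

Request:
drive_tool:
  series:
    - [0, 0, 3, 0]
    - [-2, 0, 0, 0]
    - [-2, 0, 0, 0]
    - [-1, 0, 0, 0]
    - [0, 0, 0, 0]

```text
t: 12.22
eef_pos: [0.57, 0.2754, 0.0933]
eef_rot: [2.014, 0.353, -2.036]
wrist_force: [-0.4, 0.3, -3.4]
gripper_width: 0.0134
```

Run:
```python
from h import *
show();a=camera("side");b=camera("top");crop(a,230,260,150,140,5,"pics/s17.png");show()
crop(b,130,180,110,100,6,"pics/t17.png")
```

```text
t 12.22 tcp [569.9715 275.4495  93.3115] zyaw -159.72 xax [-0.009  -0.011  -0.9999] F [-0.3927  0.2742 -3.4092] M [-0.0181  0.0573 -0.0016] w 0.0134 q [ 0.7668  0.1653 -0.033   0.0017 -1.3866  1.1577]
t 12.32 tcp [569.9502 275.4109  93.193 ] zyaw -159.72 xax [-0.0091 -0.0111 -0.9999] F [-0.6999 -0.6779 -4.0216] M [ 0.0916 -0.0266  0.0116] w 0.0134 q [ 0.7667  0.1654 -0.0331  0.0017 -1.3865  1.1577]
```

View pics/s17.png

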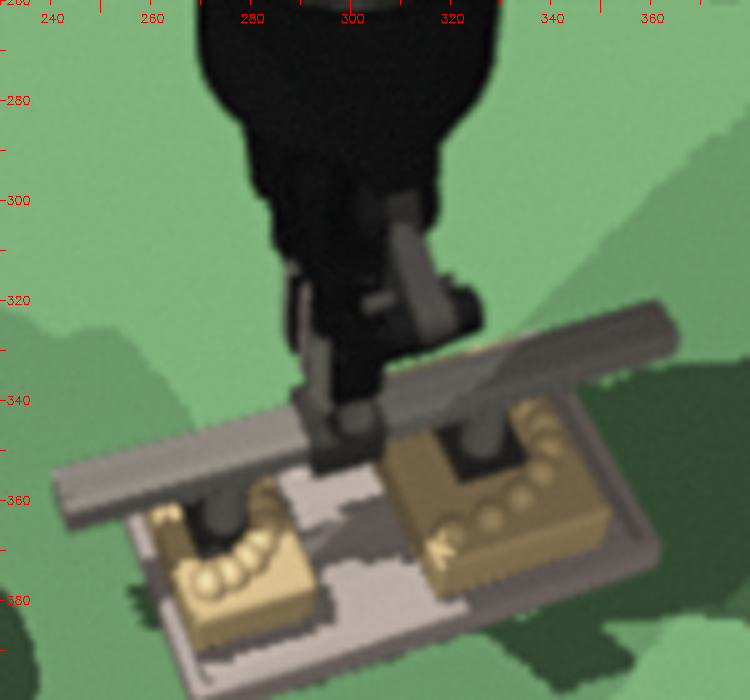

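View pics/t17.png

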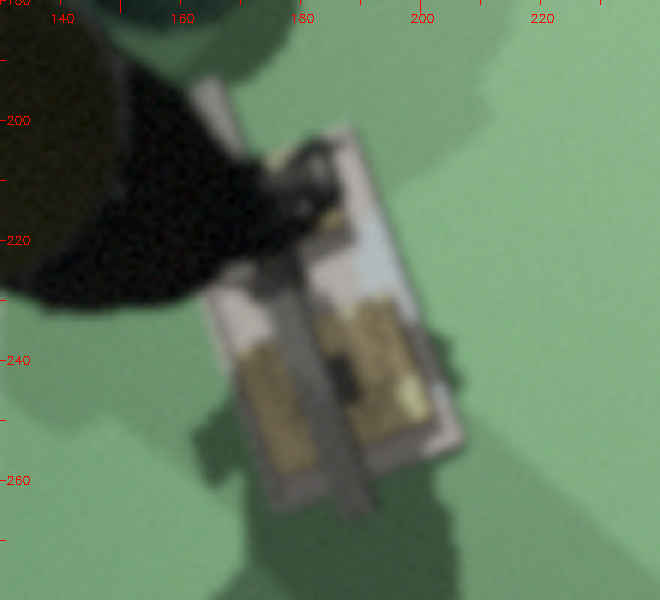

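Request:
drive_tool:
  series:
    - [3, 0, 0, 0]
    - [2, 0, 4, 0]
    - [0, 0, 6, 0]
    - [0, 0, 5.5, 0]
    - [0, 0, 0, 0]

```text
t: 12.95
eef_pos: [0.5557, 0.2701, 0.0898]
eef_rot: [2.019, 0.354, -2.032]
wrist_force: [0.5, -0.8, -3.6]
gripper_width: 0.0133
```

Run:
```python
from h import *
show();a=camera("side");b=camera("top");crop(a,230,260,150,140,5,"pics/s18.png");show()
crop(b,130,180,110,100,6,"pics/t18.png")
```

```text
t 12.95 tcp [555.743  270.0544  89.7869] zyaw -159.72 xax [-0.0049 -0.0092 -0.9999] F [ 0.4523 -0.8259 -3.6217] M [ 0.1581 -0.2903 -0.0342] w 0.0133 q [ 0.7778  0.124  -0.0857  0.0032 -1.3711  1.1463]
t 13.05 tcp [555.938  270.0724  89.5439] zyaw -159.72 xax [-0.0052 -0.0095 -0.9999] F [ 0.6304  0.8187 -3.1227] M [ 0.1601 -0.4278 -0.0169] w 0.0132 q [ 0.7776  0.1249 -0.0852  0.0032 -1.3711  1.1465]
```

View pics/s18.png

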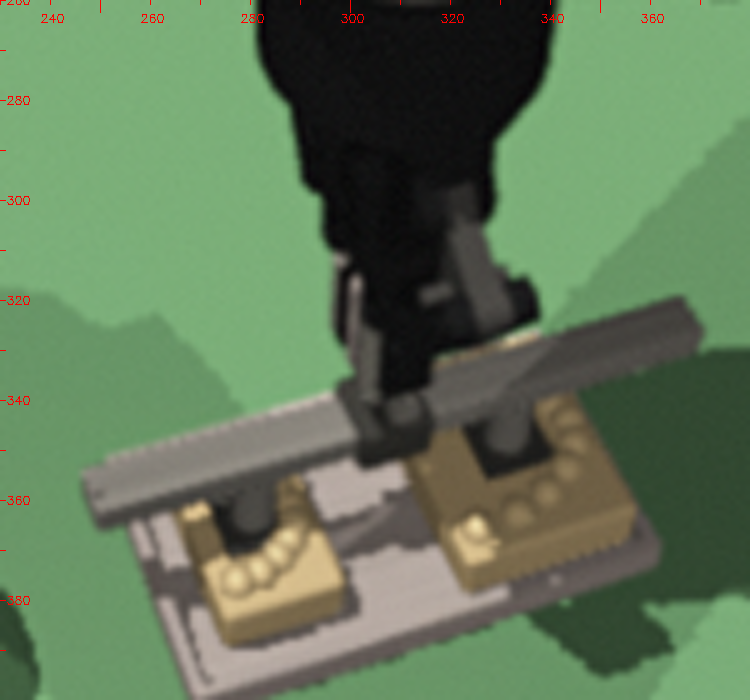

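View pics/t18.png

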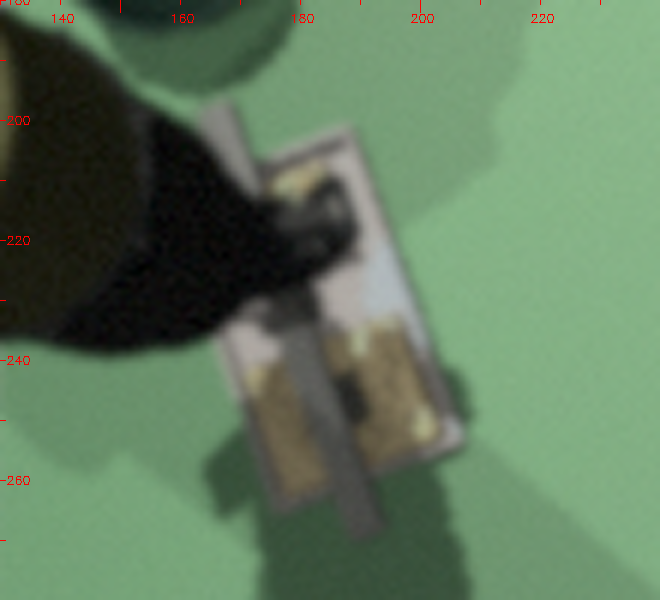

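Request:
drive_tool:
  series:
    - [0, 0, -4, 0]
    - [-2, 0, 0, 0]
    - [-2, 0, 0, 0]
    - [-2, 0, 0, 0]
    - [0, 0, 0, 0]

```text
t: 13.68
eef_pos: [0.5588, 0.2712, 0.0939]
eef_rot: [2.013, 0.352, -2.036]
wrist_force: [0.0, -0.4, -4.6]
gripper_width: 0.0131
```

Run:
```python
from h import *
show();a=camera("side");b=camera("top");crop(a,230,260,150,140,5,"pics/s19.png");show()
crop(b,130,180,110,100,6,"pics/t19.png")
```

```text
t 13.68 tcp [558.7549 271.174   93.8979] zyaw -159.73 xax [-0.0095 -0.0117 -0.9999] F [ 0.0357 -0.3837 -4.6102] M [ 0.066  -0.0484 -0.0199] w 0.0131 q [ 0.7748  0.1348 -0.0658  0.0017 -1.3852  1.1495]
t 13.78 tcp [558.6543 271.0924  93.6408] zyaw -159.73 xax [-0.0098 -0.0118 -0.9999] F [ 0.0501 -0.0485 -4.3141] M [ 0.0595 -0.0236 -0.0063] w 0.0133 q [ 0.7747  0.1349 -0.0661  0.0016 -1.385   1.1495]
```

View pics/s19.png

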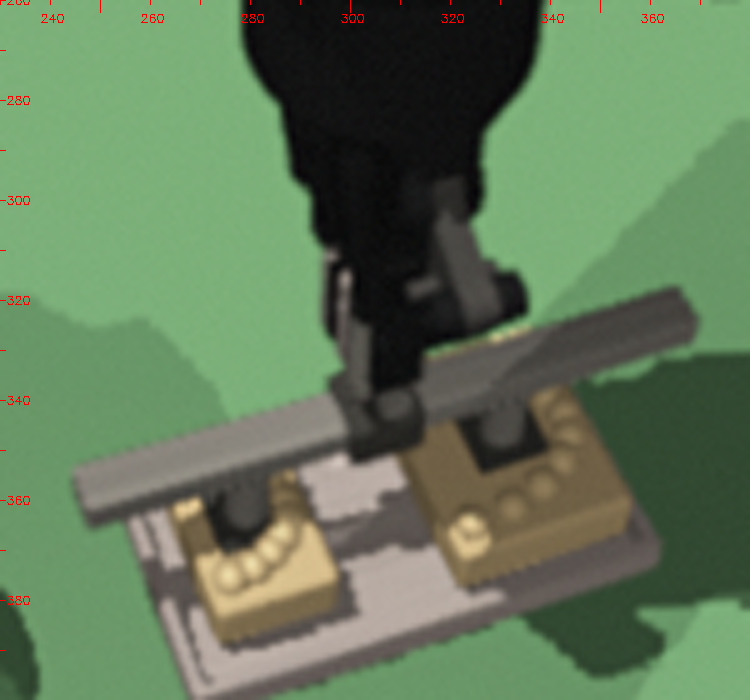

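View pics/t19.png

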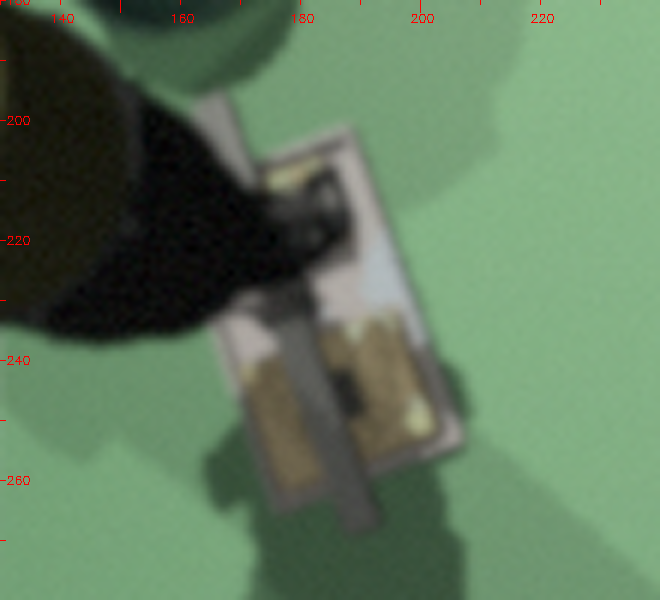

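Run:
```python
from h import *
railfit((246.5,359),(367,321.5),(165.5,196),(190,267))
railfit((248.5,357.5),(369,323.5),(165.8,197.3),(190.3,268))
```

```text
L [643.7252 301.1274  63.4941] R [458.5045 233.5215  66.5283] len 197.2 tilt(+x up) -0.9 yaw 20.1 mid [551.1149 267.3245  65.0112] shoe 8.4
L [640.3905 299.726   65.1534] R [455.387  233.913   62.1339] len 196.4 tilt(+x up) 0.9 yaw 19.6 mid [547.8887 266.8195  63.6436] shoe 11.6
```

Request:
drive_tool:
  series:
    - [-3, 0, 0, 0]
    - [-4, 0, 0, 0]
    - [-4, 0, 0, 0]
    - [0, 0, 0, 0]
    - [0, 0, 0, 0]

```text
t: 14.4
eef_pos: [0.5588, 0.2713, 0.1057]
eef_rot: [2.013, 0.352, -2.036]
wrist_force: [-0.0, 0.3, -3.9]
gripper_width: 0.0134
```

Run:
```python
from h import *
show();a=camera("side");b=camera("top");crop(a,230,260,150,140,5,"pics/s20.png");show()
crop(b,130,180,110,100,6,"pics/t20.png")
```

```text
t 14.40 tcp [558.7996 271.3328 105.7453] zyaw -159.73 xax [-0.0094 -0.0114 -0.9999] F [-0.0071  0.2973 -3.8534] M [ 0.0391 -0.0331 -0.0324] w 0.0134 q [ 0.7748  0.1294 -0.0498  0.0016 -1.4064  1.1495]
t 14.50 tcp [558.8318 271.3049 105.743 ] zyaw -159.73 xax [-0.0093 -0.0115 -0.9999] F [-0.1157 -0.2213 -2.6964] M [ 0.0765 -0.0558  0.0173] w 0.0133 q [ 0.7748  0.1294 -0.0498  0.0017 -1.4063  1.1495]
```

View pics/s20.png

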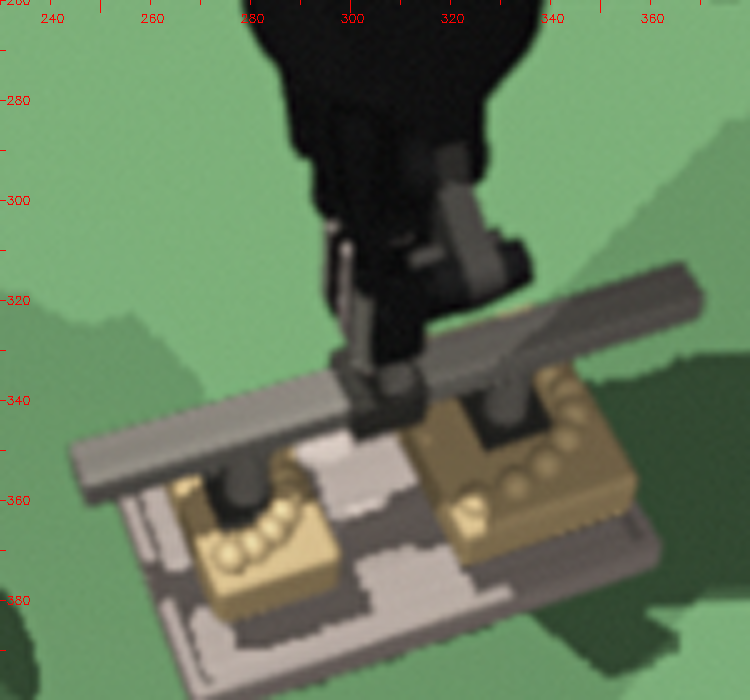

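View pics/t20.png

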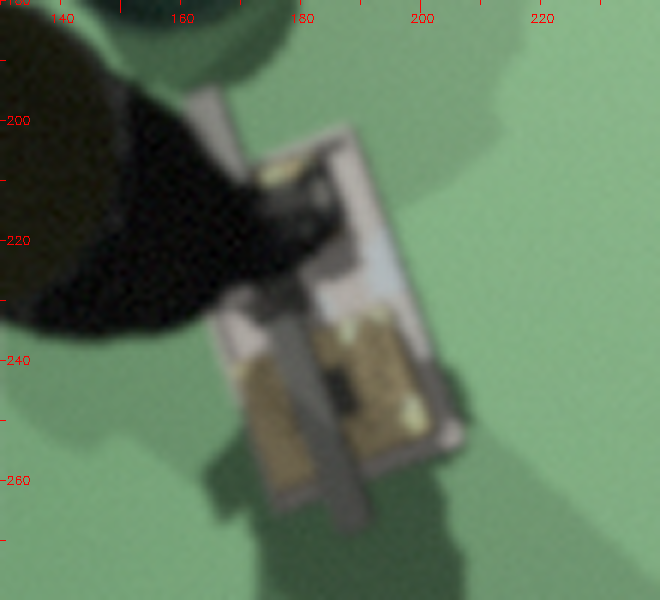

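```bash
python3 - <<'E'
from h import *
a=cv2.imread("pics/s20.png")
def ends(m,tilt,yaw=20.2):
    y=np.radians(yaw);t=np.radians(tilt)
    u=np.array([np.cos(y)*np.cos(t),np.sin(y)*np.cos(t),np.sin(t)]);v=np.array([-np.sin(y),np.cos(y),0]);w=np.cross(u,v)
    return [m+u*d+v*e+w*.006 for d in(.1,-.1) for e in(-.008,.008)]
s,R=st();tcp=s["eef_pos"];u=np.array([np.cos(np.radians(20.2)),np.sin(np.radians(20.2)),0])
for sh in(.0085,.0105):
  for tl in(-4,-2,0,2):
    # pivot = rest: mid_z 62 + lift ; pivot 20 above rail centre
    t=np.radians(tl); piv=np.array([tcp[0],tcp[1],.0])-0; 
    w=np.array([-np.sin(t)*u[0],-np.sin(t)*u[1],np.cos(t)])
    uu=u*np.cos(t)+np.array([0,0,np.sin(t)])
    pz=.082+(tcp[2]-.0895)
    m=np.array([tcp[0],tcp[1],pz])-w*.020-uu*sh
    print(sh,tl,proj("side",ends(m,tl)).round(1).tolist(),proj("top",ends(m,tl)).round(1).tolist())
E
python3 - <<'E'
import cv2
a=cv2.imread("pics/s20.png")
b=cv2.hconcat([cv2.resize(a[400:540,40:180],None,fx=3,fy=3,interpolation=2),cv2.resize(a[230:370,600:740],None,fx=3,fy=3,interpolation=2)])
cv2.imwrite("pics/e20.png",b)
E
```

```text
0.0085 -4 [[243.7, 349.4], [246.8, 358.4], [367.5, 307.2], [372.6, 314.8]] [[166.2, 194.4], [160.5, 196.7], [190.5, 267.0], [184.6, 269.3]]
0.0085 -2 [[243.1, 348.2], [246.3, 357.3], [367.0, 308.9], [372.1, 316.5]] [[165.8, 194.0], [160.1, 196.2], [190.8, 266.9], [184.9, 269.2]]
0.0085 0 [[242.6, 347.0], [245.8, 356.1], [366.4, 310.5], [371.4, 318.1]] [[165.4, 193.5], [159.6, 195.8], [191.1, 266.8], [185.2, 269.1]]
0.0085 2 [[242.2, 345.8], [245.4, 354.8], [365.8, 312.2], [370.8, 319.8]] [[165.0, 193.1], [159.2, 195.4], [191.4, 266.6], [185.5, 268.9]]
0.0105 -4 [[245.0, 349.0], [248.2, 358.0], [368.6, 306.8], [373.7, 314.4]] [[166.5, 195.1], [160.7, 197.4], [190.8, 267.8], [184.8, 270.1]]
0.0105 -2 [[244.5, 347.8], [247.6, 356.8], [368.1, 308.5], [373.2, 316.1]] [[166.0, 194.7], [160.3, 196.9], [191.1, 267.7], [185.1, 270.0]]
0.0105 0 [[244.0, 346.7], [247.2, 355.7], [367.5, 310.2], [372.6, 317.8]] [[165.6, 194.2], [159.9, 196.5], [191.4, 267.6], [185.5, 269.8]]
0.0105 2 [[243.6, 345.4], [246.8, 354.5], [366.9, 311.9], [371.9, 319.5]] [[165.2, 193.9], [159.5, 196.1], [191.7, 267.4], [185.7, 269.6]]
```

View pics/e20.png

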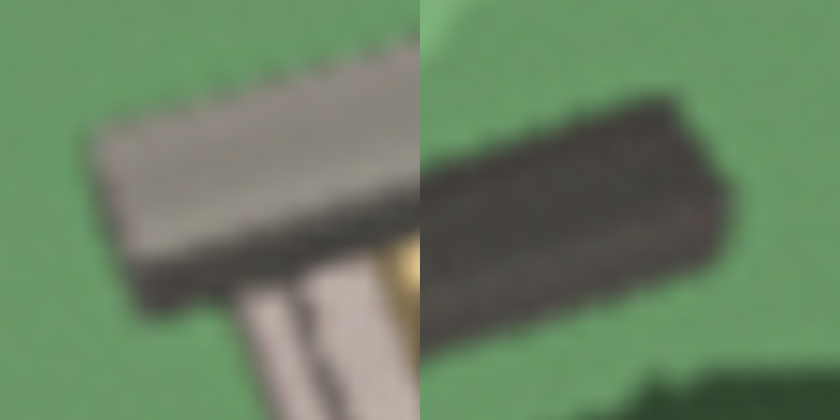

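The rail ends at (244,349) and (367,312) fit a tilt of about -0.4°, so the carrier comes up level. I'm lifting it clear now.

Request:
drive_tool:
  series:
    - [-10, 0, 0, 0]
    - [-20, 0, 0, 0]
    - [-25, 0, 0, 0]
    - [-25, 0, 0, 0]
    - [-25, 0, 0, 0]

```text
t: 15.12
eef_pos: [0.5597, 0.272, 0.2173]
eef_rot: [2.013, 0.351, -2.036]
wrist_force: [0.8, 0.5, -2.3]
gripper_width: 0.0135
```

Request:
drive_tool:
  series:
    - [-25, 0, 0, 0]
    - [-20, 0, 0, 0]
    - [-12, 0, 0, 0]
    - [-6, 0, 0, 0]
    - [0, 0, 0, 0]

```text
t: 15.75
eef_pos: [0.561, 0.2727, 0.2914]
eef_rot: [2.024, 0.355, -2.028]
wrist_force: [-0.5, 0.5, -4.5]
gripper_width: 0.0133
```

Request:
drive_tool:
  series:
    - [0, 0, 0, 0]
    - [0, 0, 0, 0]
    - [0, 0, 0, 0]
    - [0, 0, 0, 0]
    - [0, 0, 0, 0]

```text
t: 16.38
eef_pos: [0.5604, 0.2725, 0.2886]
eef_rot: [2.019, 0.353, -2.032]
wrist_force: [0.1, 0.2, -3.1]
gripper_width: 0.0132
```

Run:
```python
from h import *
show();a=camera("side");b=camera("top");crop(a,210,180,200,150,4,"pics/s21.png");show()
cv2.imwrite("pics/t21.png",b[:,:,::-1])
```

```text
t 16.38 tcp [560.4261 272.4868 288.5526] zyaw -159.74 xax [-0.0043 -0.0093 -0.9999] F [ 0.1273  0.2124 -3.0823] M [ 0.0174 -0.0345  0.0875] w 0.0132 q [ 0.7755  0.1239  0.2766  0.0037 -1.7331  1.1496]
t 16.48 tcp [560.4369 272.4903 288.6334] zyaw -159.74 xax [-0.0042 -0.0092 -0.9999] F [-0.881   0.1068 -3.8037] M [ 0.0657 -0.0562 -0.0083] w 0.0130 q [ 0.7755  0.1238  0.2767  0.0037 -1.7332  1.1496]
```

View pics/s21.png

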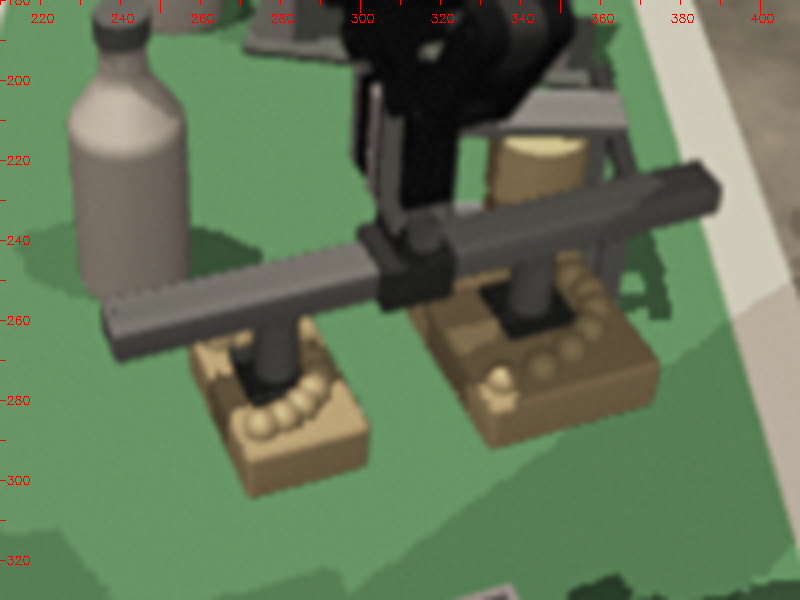

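```bash
cat >> h.py <<'E'
def pred(tl,sh=.0095,off=(0,0,-.009),n="side",yaw=None):
    s,R=st();tcp=s["eef_pos"]
    if yaw is None: yaw=np.degrees(np.arctan2(R[1,2],R[0,2]))+180
    y=np.radians(yaw);t=np.radians(tl);h=np.array([np.cos(y),np.sin(y),0]);z=np.array([0,0,1.])
    u=h*np.cos(t)+z*np.sin(t);v=np.array([-np.sin(y),np.cos(y),0]);w=-h*np.sin(t)+z*np.cos(t)
    m=tcp+np.array(off)-w*.020-u*sh
    return proj(n,[m+u*d+v*e+w*.006 for d in(.1,-.1) for e in(-.008,.008)]),m
E
python3 - <<'E'
from h import *
for t in(-4,-2,0,2,4):
    print(t,pred(t)[0].round(1).tolist(),pred(t)[1],pred(t,n="top")[0].round(1).tolist())
E
python3 - <<'E'
import cv2
a=cv2.imread("pics/s21.png");t=cv2.imread("pics/t21.png")
b=cv2.hconcat([cv2.resize(a[270:380,80:190],None,fx=3.5,fy=3.5,interpolation=2),cv2.resize(a[130:240,630:740],None,fx=3.5,fy=3.5,interpolation=2)])
cv2.imwrite("pics/e21.png",b)
cv2.imwrite("pics/t21b.png",cv2.resize(t[150:300,100:260],None,fx=5,fy=4,interpolation=2))
E
```

```text
-4 [[235.6, 257.2], [239.3, 266.4], [386.5, 213.6], [393.3, 220.9]] [0.5502 0.2687 0.2603] [[142.2, 178.5], [135.4, 181.2], [170.2, 265.5], [163.0, 268.3]]
-2 [[234.9, 255.4], [238.6, 264.5], [385.9, 216.1], [392.5, 223.3]] [0.5509 0.269  0.26  ] [[141.7, 177.9], [134.8, 180.6], [170.7, 265.4], [163.5, 268.2]]
0 [[234.3, 253.5], [237.9, 262.5], [385.1, 218.5], [391.8, 225.8]] [0.5515 0.2692 0.2596] [[141.1, 177.3], [134.2, 180.1], [171.1, 265.2], [164.0, 268.0]]
2 [[233.7, 251.5], [237.4, 260.6], [384.3, 220.9], [390.9, 228.2]] [0.5522 0.2694 0.2593] [[140.5, 176.8], [133.6, 179.6], [171.5, 265.0], [164.4, 267.8]]
4 [[233.3, 249.5], [237.0, 258.5], [383.4, 223.4], [389.9, 230.7]] [0.5529 0.2697 0.259 ] [[140.0, 176.3], [133.1, 179.1], [171.9, 264.7], [164.8, 267.5]]
```

View pics/e21.png

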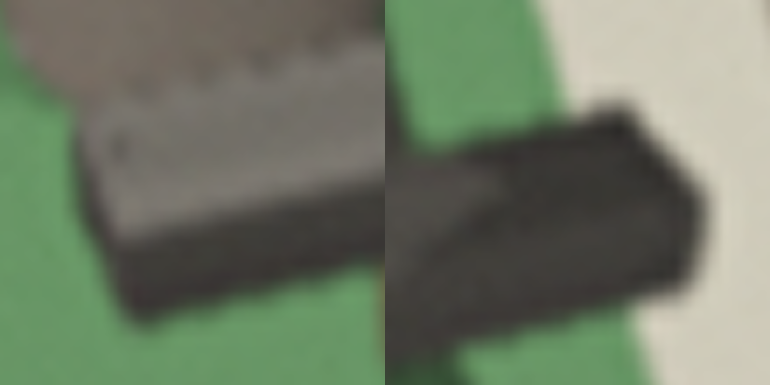

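```bash
cat > sf.py <<'E'
from h import *
from scipy.optimize import least_squares
obs=[("top",(-110,40,8),(363,204.5)),("top",(110,40,8),(353,285)),("side",(-110,40,8),(271,191.5)),("side",(110,40,8),(357.5,200)),("top",(-86,0,85),(383,210)),("top",(86,0,85),(374.6,278))]
# local frame here: +x from far (large world x) to near => flip sign
def W(p,q):
    x,y,a=p; c,s=np.cos(a),np.sin(a); X=-q[0]/1e3;Y=q[1]/1e3
    return [x+c*X-s*Y,y+s*X+c*Y,q[2]/1e3]
def res(p): return np.concatenate([proj(n,W(p,q))[0]-o for n,q,o in obs])
r=least_squares(res,[.508,-.24,-.155]);
if __name__=="__main__":
    print(r.x,np.degrees(r.x[2]),r.fun.round(1))
E
python3 sf.py
python3 - <<'E'
from sf import *
p=r.x
for n,f in(("side","pics/side0.png"),("top","pics/top0.png")):
    im=cv2.imread(f); 
    im=cv2.resize(im,None,fx=5,fy=5,interpolation=2)
    L=[]
    for sx in(-86,86):
      for dx in(-7,7):
        L.append([(sx+dx,y,z) for y,z in((-30,8),(-30,107),(-28.5,107),(-11,93),(-11,85),(11,85),(11,93),(28.5,107),(30,107),(30,8))])
    L.append([(-110,-40,8),(110,-40,8),(110,40,8),(-110,40,8),(-110,-40,8)])
    for l in L:
        pts=(proj(n,[W(p,q) for q in l])*5+2).astype(int)
        cv2.polylines(im,[pts.reshape(-1,1,2)],False,(0,0,255),1)
    c=im[135*5:210*5,260*5:370*5] if n=="side" else im[190*5:300*5,340*5:420*5]
    cv2.imwrite(f"pics/m_{n}.png",c)
E
```

```text
[ 0.5067 -0.2438 -0.1667] -9.552134182973802 [-0.3 -0.7 -0.3 -0.  -0.7 -0.7  0.5 -0.  -0.2  0.4  0.4  0.5]
```

View pics/m_side.png

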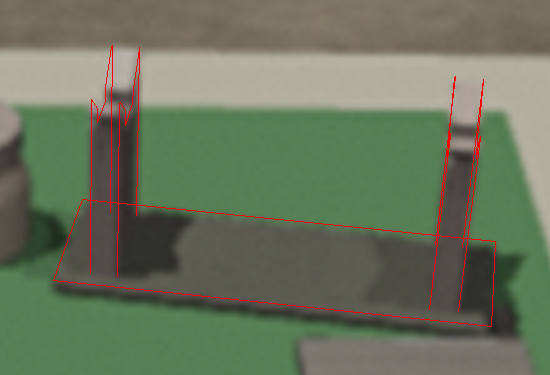

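View pics/m_top.png

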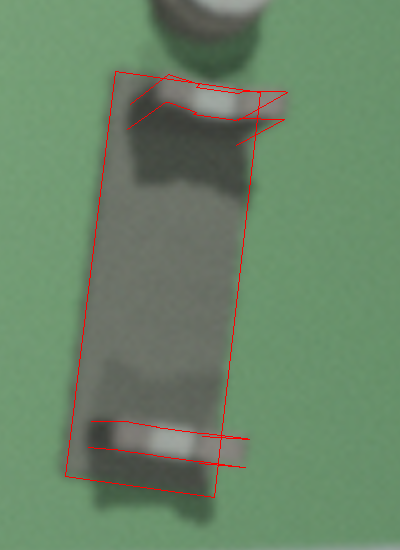

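The rail ends at (236,255) and (384,220) fit a tilt within 0.5°, so it hangs level about 0.2 m up. It has held still for 0.7 s; I'll hold a little longer and then carry it over.

Request:
drive_tool:
  series:
    - [0, 0, 0, 0]
    - [0, 0, 0, 0]
    - [0, 0, 0, 0]
    - [0, 5, 2.5, 0]
    - [0, 12, 6, 0]

```text
t: 17.1
eef_pos: [0.5582, 0.2533, 0.2885]
eef_rot: [2.018, 0.354, -2.031]
wrist_force: [0.5, 0.0, -3.9]
gripper_width: 0.0133
```

Request:
drive_tool:
  series:
    - [0, 20, 9, 0]
    - [0, 22, 10, 0]
    - [0, 22, 10, 2]
    - [0, 22, 9, 3]
    - [0, 23, 8, 3]

```text
t: 17.73
eef_pos: [0.5486, 0.1255, 0.2908]
eef_rot: [2.105, 0.207, -2.114]
wrist_force: [0.2, 1.0, -3.4]
gripper_width: 0.0133
```

Run:
```python
from h import *
show(); go([.516,-.2454,.288],-9.5)
```

```text
t 17.73 tcp [548.6245 125.4681 290.754 ] zyaw -168.29 xax [-0.0032 -0.0094 -1.    ] F [ 0.1819  1.0004 -3.3954] M [ 0.0318 -0.0581  0.0093] w 0.0133 q [ 0.5855 -0.0391  0.1117  0.0061 -1.7295  1.1906]
need tool shift [  6.3443 356.4943 107.1757] turn 21.20595387002885
```

Request:
drive_tool:
  series:
    - [0.5, 25, 7, 3]
    - [0.5, 26, 6, 3]
    - [0.5, 26, 5, 3]
    - [0.5, 26, 3, 3]
    - [0.5, 26, 2, 3]

```text
t: 18.35
eef_pos: [0.5352, -0.0157, 0.2907]
eef_rot: [-2.184, 0.097, 2.185]
wrist_force: [-0.1, 0.3, -3.2]
gripper_width: 0.0131
```

Run:
```python
from h import *
show(); go([.516,-.2454,.288],-9.5)
a=camera("side");cv2.imwrite("pics/s22.png",a[:,:,::-1])
```

```text
t 18.35 tcp [535.153  -15.6668 290.7429] zyaw 175.43 xax [-0.0007 -0.0086 -1.    ] F [-0.102   0.2657 -3.1952] M [-0.0175 -0.0401 -0.0188] w 0.0131 q [ 0.352  -0.1162  0.0383  0.008  -1.729   1.1402]
need tool shift [  4.7434 230.4965   0.7676] turn 4.925070686575026
```

View pics/s22.png

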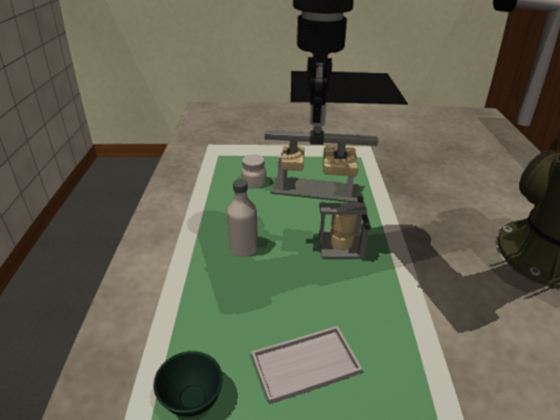

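The carrier is level at (320,140), well above the flask and articulator, and the tray is empty.

Request:
drive_tool:
  series:
    - [0.5, 26, 0, 2]
    - [0.5, 26, 0, 1]
    - [0.5, 26, 1, 1]
    - [0.5, 26, 0, 0]
    - [0.5, 26, 0, 0]

```text
t: 19.02
eef_pos: [0.5128, -0.1549, 0.2909]
eef_rot: [-2.141, 0.19, 2.136]
wrist_force: [-0.6, 0.3, -3.6]
gripper_width: 0.0129
```

Run:
```python
from h import *
show(); go([.516,-.2454,.288],-9.5)
```

```text
t 19.02 tcp [ 512.7647 -154.9199  290.9374] zyaw 170.42 xax [ 0.0015 -0.0097 -1.    ] F [-0.6438  0.2615 -3.6438] M [ 0.0803 -0.1045  0.017 ] w 0.0129 q [ 0.089  -0.1198  0.0347  0.0099 -1.7247  1.3161]
need tool shift [  3.8231  88.6477 -18.2404] turn -0.08085241681285993
```

Request:
drive_tool:
  series:
    - [0, 24, -4, 0]
    - [0, 20, -4, 0]
    - [0, 16, -4, 0]
    - [0, 10, -3, 0]
    - [0, 5, -2, 0]

```text
t: 19.65
eef_pos: [0.5139, -0.2385, 0.2926]
eef_rot: [-2.137, 0.2, 2.129]
wrist_force: [-0.2, 0.1, -3.1]
gripper_width: 0.0136
```

Run:
```python
from h import *
show(); go([.516,-.2454,.288],-9.5)
```

```text
t 19.65 tcp [ 513.8913 -238.5487  292.6068] zyaw 169.84 xax [ 0.0031 -0.0098 -0.9999] F [-0.2004  0.1305 -3.1381] M [ 0.064  -0.0287 -0.0412] w 0.0136 q [-0.0742 -0.0396  0.1134  0.0097 -1.72    1.4691]
need tool shift [ 4.6804  6.3294 -3.2621] turn -0.658356177858991
```

Request:
drive_tool:
  series:
    - [10, 6, -3, -0.6]
    - [20, 0, 0, 0]
    - [22, 0, 0, 0]
    - [20, 0, 0, 0]
    - [8, 0, 0, 0]

```text
t: 20.27
eef_pos: [0.5168, -0.245, 0.2075]
eef_rot: [-2.143, 0.183, 2.137]
wrist_force: [0.5, -0.3, -3.4]
gripper_width: 0.0136
```

Request:
drive_tool:
  series:
    - [0, 0, 0, 0]
    - [0, 0, 0, 0]
    - [0, 0, 0, 0]

```text
t: 20.65
eef_pos: [0.5173, -0.2449, 0.2085]
eef_rot: [-2.145, 0.183, 2.137]
wrist_force: [-0.0, -0.7, -3.5]
gripper_width: 0.0131
```

Run:
```python
from h import *
show(); go([.516,-.2454,.209],-9.5)
a=camera("side");b=camera("top");crop(a,250,95,130,110,6,"pics/s23.png");crop(b,330,180,110,120,5,"pics/t23.png")
for t in(-2,0,2):print(pred(t)[0].round(1).tolist(),pred(t,n="top")[0].round(1).tolist(),pred(t)[1])
```

```text
t 20.65 tcp [ 517.2851 -244.9478  208.4514] zyaw 170.73 xax [ 0.0031 -0.009  -1.    ] F [-0.0283 -0.7298 -3.4589] M [ 0.017  -0.0506  0.0162] w 0.0131 q [-0.0862 -0.0408 -0.0406  0.0087 -1.567   1.4952]
need tool shift [-0.5485  0.6578  1.1931] turn 0.23494841898170193
[[277.6, 119.4], [276.4, 122.1], [362.7, 123.6], [362.6, 126.5]] [[396.3, 198.3], [389.4, 197.4], [387.8, 285.6], [380.7, 284.6]] [ 0.5072 -0.2433  0.1798]
[[277.3, 118.1], [276.2, 120.9], [362.3, 125.1], [362.3, 128.0]] [[396.6, 197.8], [389.8, 196.9], [387.4, 285.3], [380.4, 284.4]] [ 0.5079 -0.2434  0.1794]
[[277.2, 116.9], [276.0, 119.6], [361.9, 126.6], [361.8, 129.5]] [[397.0, 197.4], [390.2, 196.4], [387.0, 285.0], [380.0, 284.1]] [ 0.5086 -0.2436  0.1791]
```

View pics/s23.png

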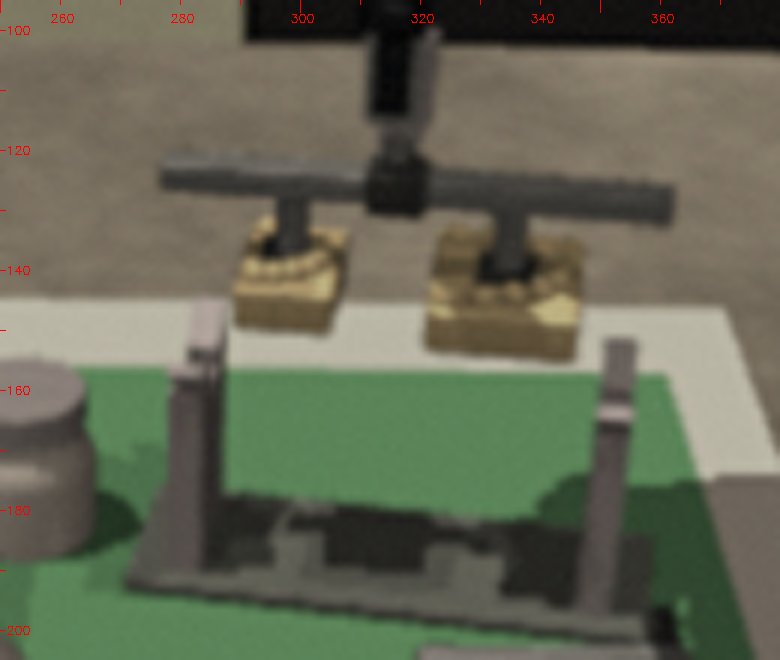

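View pics/t23.png

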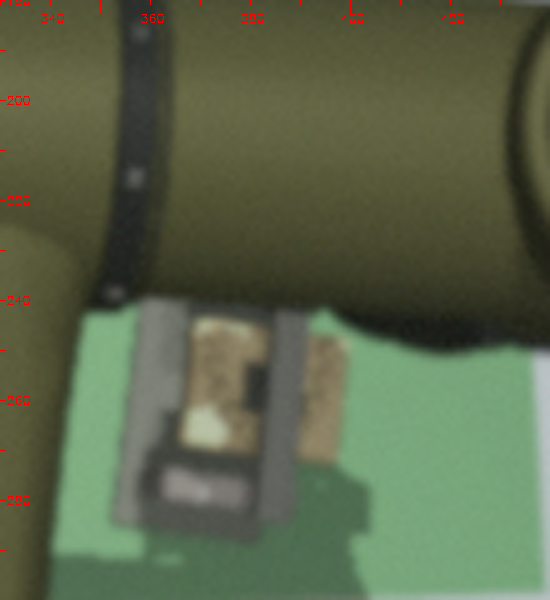

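Request:
drive_tool:
  series:
    - [15, 0.5, 1, 0.2]
    - [20, 0, 0, 0]
    - [16, 0, 0, 0]
    - [10, 0, 0, 0]
    - [3, 0, 0, 0]

```text
t: 21.38
eef_pos: [0.516, -0.2458, 0.1401]
eef_rot: [-2.142, 0.187, 2.135]
wrist_force: [0.1, 0.9, -2.5]
gripper_width: 0.0132
```

Request:
drive_tool:
  series:
    - [0, 0, 0, 0]
    - [0, 0, 0, 0]

```text
t: 21.62
eef_pos: [0.5163, -0.246, 0.1408]
eef_rot: [-2.144, 0.187, 2.134]
wrist_force: [-0.9, 0.6, -3.4]
gripper_width: 0.0131
```

Run:
```python
from sf import *
show(); go([.516,-.2454,.140],-9.5)
a=camera("side");b=camera("top");crop(a,255,115,120,95,6,"pics/s24.png");crop(b,345,225,60,75,8,"pics/t24.png")
for t in(0,):print(pred(t)[0].round(1).tolist(),pred(t,n="top")[0].round(1).tolist(),pred(t)[1])
p=r.x
print("notch near walls mouth", proj("top",[W(p,(93,e,85)) for e in(-11,11)]+[W(p,(93,e,107)) for e in(-28.5,28.5)]))
```

```text
t 21.62 tcp [ 516.3199 -245.9845  140.8357] zyaw 170.50 xax [ 0.0039 -0.009  -1.    ] F [-0.8751  0.622  -3.3546] M [ 0.0375 -0.0107 -0.0076] w 0.0131 q [-0.0883 -0.0326 -0.1556  0.0087 -1.4432  1.4921]
need tool shift [ 0.8292 -0.5305  0.4164] turn -0.004669997668116821
[[277.6, 143.3], [276.5, 146.3], [359.3, 150.8], [359.2, 153.9]] [[390.0, 203.1], [383.6, 202.2], [380.8, 284.8], [374.2, 283.9]] [ 0.507  -0.2444  0.1119]
notch near walls mouth [[378.9916 281.9115]
 [370.2391 280.6827]
 [388.1198 283.1025]
 [364.9629 279.8555]]
```

View pics/s24.png

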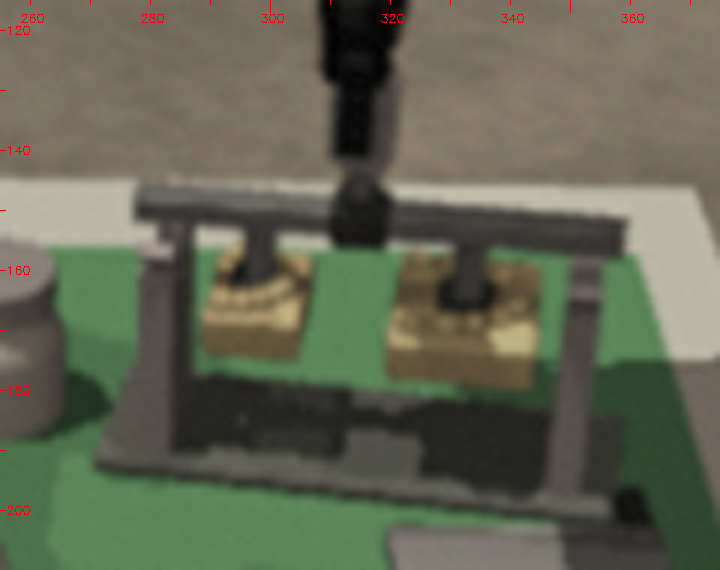

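View pics/t24.png

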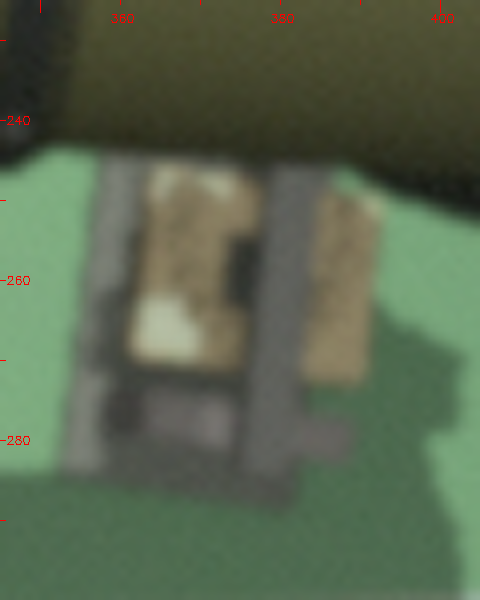

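The rail spans both notches in the side view, from (278,145) to (359,152). In the top view it sits about 1.1 px (3 mm) too far to -y, so I'll shift it +3 mm and lower it a little.

Request:
drive_tool:
  series:
    - [0, -3, 0, 0]
    - [3, 0, 0, 0]
    - [3, 0, 0, 0]
    - [0, 0, 0, 0]
    - [0, 0, 0, 0]

```text
t: 22.35
eef_pos: [0.5171, -0.2428, 0.135]
eef_rot: [-2.145, 0.187, 2.133]
wrist_force: [-0.5, -0.1, -3.5]
gripper_width: 0.0132
```

Run:
```python
from sf import *
show()
a=camera("side");b=camera("top");crop(a,255,115,120,95,6,"pics/s25.png");crop(b,345,250,60,50,12,"pics/t25.png")
print(pred(0,off=(0,0,-.012))[0].round(1).tolist(),pred(0,n="top",off=(0,0,-.012))[0].round(1).tolist(),pred(0,off=(0,0,-.012))[1])
p=r.x
for z in(.097,.107):
  print("seat near rail end",z,proj("top",[W(p,(100,e,z*1e3)) for e in(-8,8)]).tolist())
  print("side",proj("side",[W(p,(x,-8,z*1e3)) for x in(-100,100)]).tolist())
```

```text
t 22.35 tcp [ 517.1436 -242.8494  134.9701] zyaw 170.50 xax [ 0.0049 -0.009  -0.9999] F [-0.4934 -0.1443 -3.4623] M [ 0.0936 -0.001   0.0015] w 0.0132 q [-0.0824 -0.0332 -0.167   0.0087 -1.4314  1.4861]
[[277.3, 147.1], [276.1, 150.1], [358.8, 154.6], [358.7, 157.8]] [[387.8, 203.4], [381.4, 202.5], [378.6, 284.4], [372.1, 283.5]] [ 0.5078 -0.2413  0.103 ]
seat near rail end 0.097 [[378.54100349174166, 284.71332765172036], [372.0974798466765, 283.8107106168116]]
side [[277.7252561269606, 150.95799923855236], [358.5077758299773, 158.5161436538814]]
seat near rail end 0.107 [[379.46298560406507, 284.8329030271391], [372.9571584680356, 283.92212302752455]]
side [[277.7451239515066, 147.38244565656464], [358.9788717302703, 154.89965533616413]]
```

View pics/s25.png

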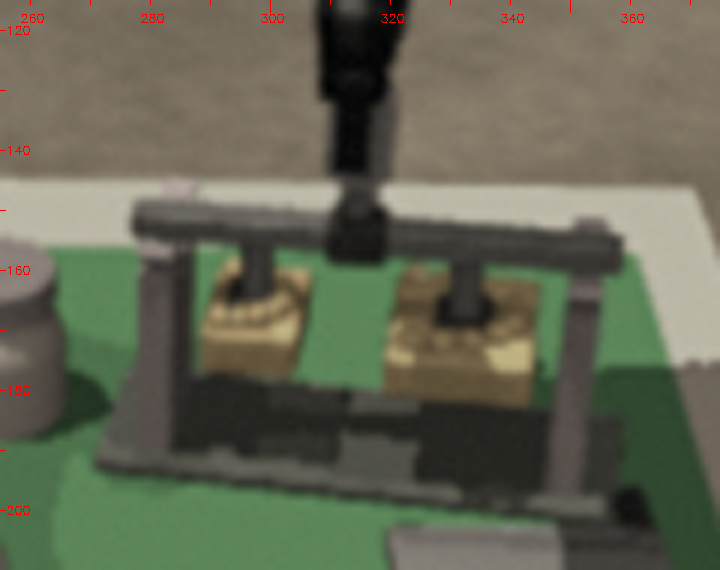

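View pics/t25.png

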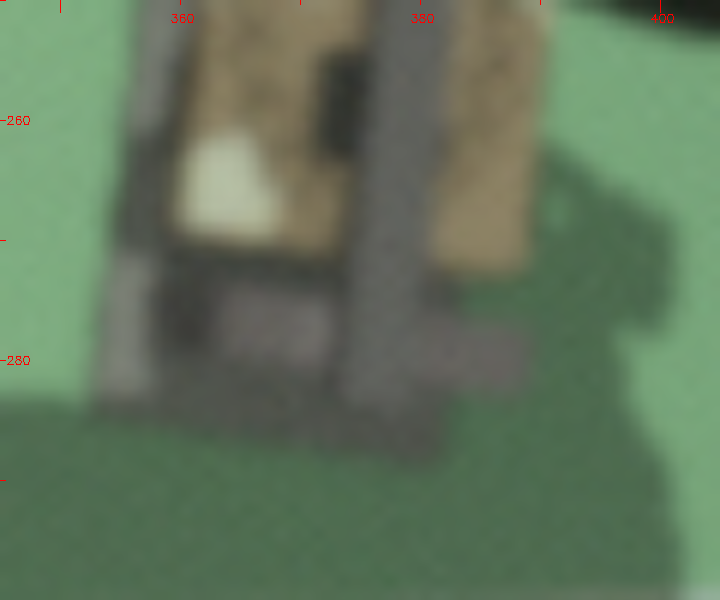

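Request:
drive_tool:
  series:
    - [1, -1, 0, 0]
    - [2, 0, 0, 0]
    - [2, 0, 0, 0]
    - [1.5, 0, 0, 0]
    - [0, 0, 0, 0]

```text
t: 23.08
eef_pos: [0.5173, -0.2419, 0.128]
eef_rot: [-2.145, 0.187, 2.133]
wrist_force: [0.1, -0.4, -4.0]
gripper_width: 0.0132
```

Run:
```python
from sf import *
show()
a=camera("side");b=camera("top");crop(a,255,115,120,95,6,"pics/s26.png");crop(b,345,250,60,50,12,"pics/t26.png");show()
```

```text
t 23.07 tcp [ 517.3425 -241.9107  128.0492] zyaw 170.49 xax [ 0.0049 -0.0091 -0.9999] F [ 0.0706 -0.3883 -4.0145] M [-0.0003 -0.0156 -0.0112] w 0.0132 q [-0.0806 -0.0315 -0.1779  0.0088 -1.4187  1.4841]
t 23.18 tcp [ 517.3942 -241.8918  128.2114] zyaw 170.50 xax [ 0.0051 -0.0091 -0.9999] F [-0.0984 -0.775  -3.6281] M [-0.0197  0.011  -0.0122] w 0.0133 q [-0.0805 -0.0316 -0.1777  0.0087 -1.4188  1.4841]
```

View pics/s26.png

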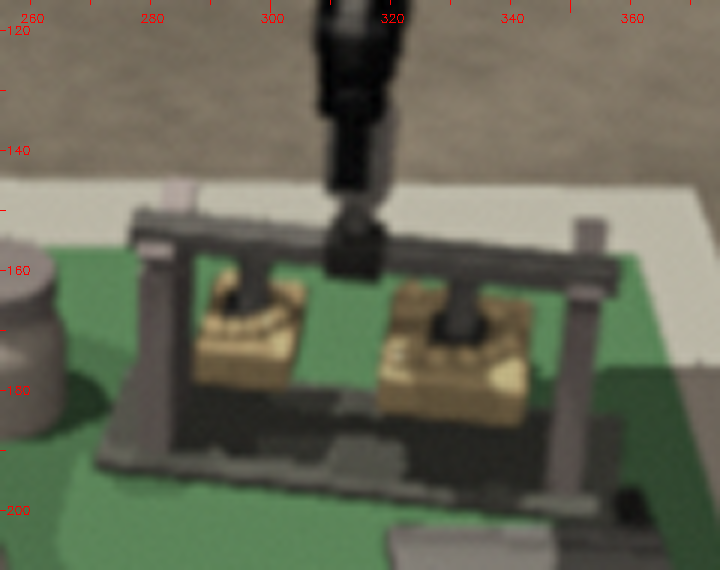

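View pics/t26.png

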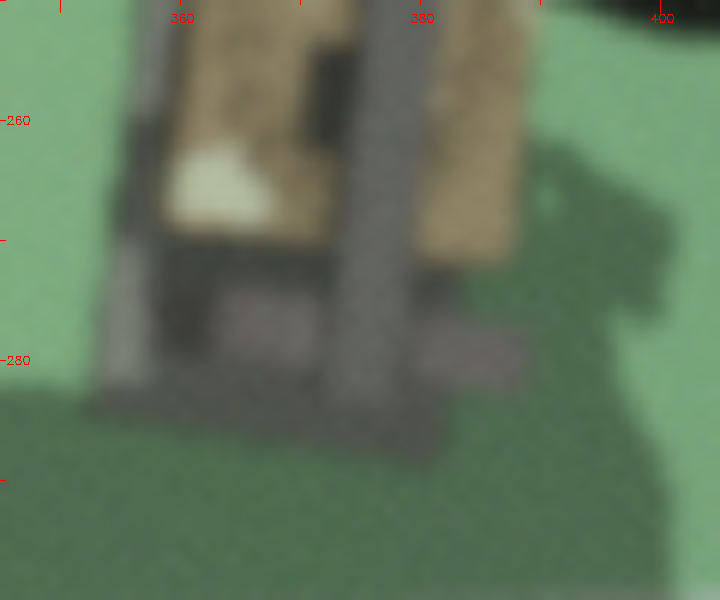

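Request:
drive_tool:
  series:
    - [1.5, 0, 0, 0]
    - [1.5, 0, 0, 0]
    - [1, 0, 0, 0]
    - [0, 0, 0, 0]

```text
t: 23.68
eef_pos: [0.5175, -0.242, 0.124]
eef_rot: [-2.145, 0.187, 2.132]
wrist_force: [0.1, -0.8, -3.7]
gripper_width: 0.0134
```

Request:
drive_tool:
  series:
    - [1, 0, 0, 0]
    - [1, 0, 0, 0]
    - [0, 0, 0, 0]

```text
t: 24.05
eef_pos: [0.5175, -0.2421, 0.122]
eef_rot: [-2.145, 0.187, 2.132]
wrist_force: [-0.1, -0.7, -4.1]
gripper_width: 0.0135
```

Run:
```python
from sf import *
show()
a=camera("side");b=camera("top");crop(a,255,115,120,95,6,"pics/s27.png");crop(b,345,250,60,50,12,"pics/t27.png");show()
```

```text
t 24.05 tcp [ 517.5282 -242.0715  121.9537] zyaw 170.49 xax [ 0.0055 -0.0093 -0.9999] F [-0.1363 -0.6797 -4.0841] M [-0.084  -0.0125  0.0164] w 0.0135 q [-0.0807 -0.029  -0.1868  0.0089 -1.4068  1.4841]
t 24.15 tcp [ 517.5154 -242.0845  121.9952] zyaw 170.49 xax [ 0.0054 -0.0093 -0.9999] F [ 0.7055 -0.1669 -4.3992] M [-0.0885 -0.0248 -0.0542] w 0.0132 q [-0.0807 -0.0291 -0.1868  0.009  -1.4069  1.4841]
```

View pics/s27.png

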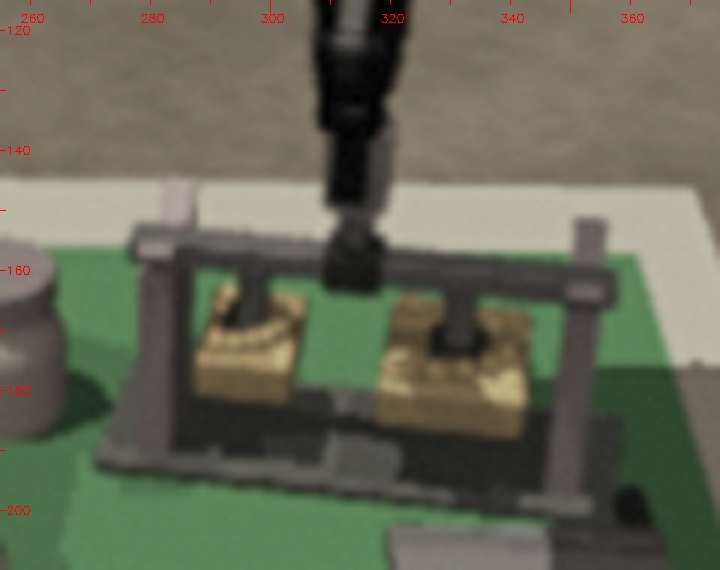

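View pics/t27.png

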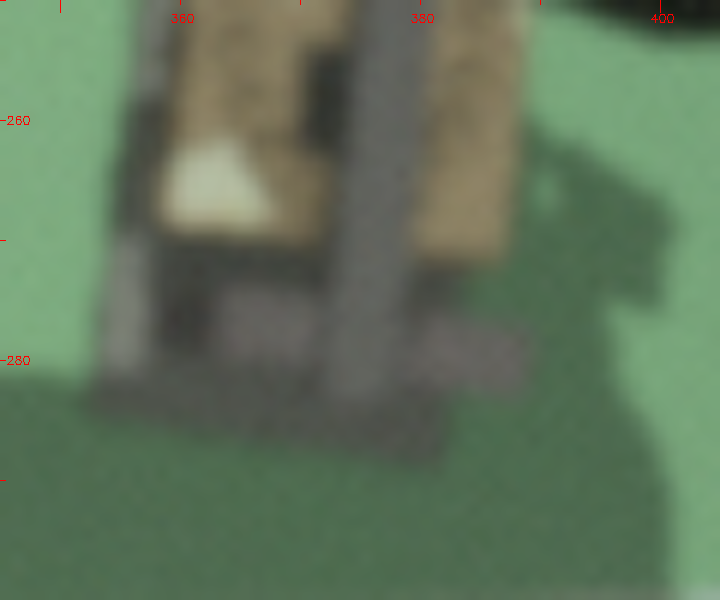

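Request:
drive_tool:
  series:
    - [1, 0, 0, 0]
    - [1, 0, 0, 0]
    - [0, 0, 0, 0]

```text
t: 24.52
eef_pos: [0.5177, -0.2422, 0.1211]
eef_rot: [-2.147, 0.188, 2.131]
wrist_force: [-0.7, -0.9, -4.2]
gripper_width: 0.0133
```

Request:
drive_tool:
  series:
    - [1, 0, 0, 0]
    - [1, 0, 0, 0]
    - [0, 0, 0, 0]

```text
t: 24.9
eef_pos: [0.5181, -0.2424, 0.1211]
eef_rot: [-2.149, 0.188, 2.13]
wrist_force: [-1.7, 0.8, -0.7]
gripper_width: 0.0133
```

Run:
```python
from sf import *
show()
a=camera("side");b=camera("top");crop(a,255,115,120,95,6,"pics/s28.png");crop(b,345,250,60,50,12,"pics/t28.png");show()
```

```text
t 24.90 tcp [ 518.1019 -242.3599  121.081 ] zyaw 170.52 xax [ 0.0084 -0.0106 -0.9999] F [-1.7324  0.7852 -0.6707] M [ 0.5312  0.6636 -0.0157] w 0.0133 q [-0.0805 -0.03   -0.1897  0.0101 -1.4018  1.4841]
t 25.00 tcp [ 518.1051 -242.3852  121.0404] zyaw 170.52 xax [ 0.0083 -0.0107 -0.9999] F [-2.2293  1.7052  2.0333] M [0.7645 0.8156 0.0201] w 0.0135 q [-0.0804 -0.0298 -0.1897  0.0102 -1.4018  1.4841]
```

View pics/s28.png

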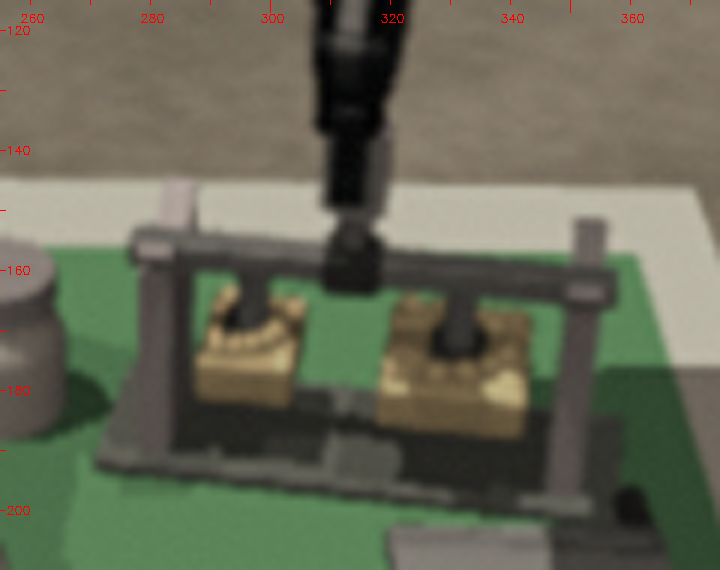

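View pics/t28.png

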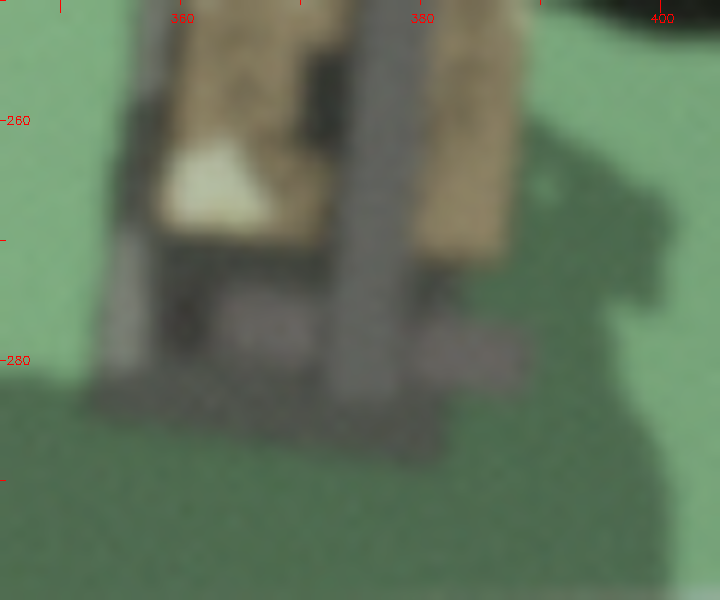

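Contact came at TCP z = 121 mm. That puts the rail centre at about 90.4 mm, against 91 for the seat, and the carrier is level. Now I'm letting go.

Request:
drive_tool:
  series:
    - [-0.6, 0, 0, 0]
    - [0, 0, 0, 0]

```text
t: 25.25
eef_pos: [0.5181, -0.2423, 0.1211]
eef_rot: [-2.149, 0.188, 2.13]
wrist_force: [-1.5, 1.4, 1.4]
gripper_width: 0.0135
```

Request:
drive_tool:
  series:
    - [0, 0, 0, 0]
    - [0, 0, 0, 0]
    - [0, 0, 0, 0]
    - [0, 0, 0, 0]
  fingers: -0.2

```text
t: 25.75
eef_pos: [0.5188, -0.2428, 0.1212]
eef_rot: [-2.151, 0.189, 2.129]
wrist_force: [-0.9, -0.0, -0.7]
gripper_width: 0.0342
```

Run:
```python
from sf import *
show()
a=camera("side");crop(a,255,115,120,95,6,"pics/s29.png")
```

```text
t 25.75 tcp [ 518.7987 -242.8239  121.1991] zyaw 170.51 xax [ 0.0096 -0.0115 -0.9999] F [-0.8729 -0.0444 -0.6893] M [0.0094 0.0205 0.0098] w 0.0342 q [-0.0807 -0.0291 -0.189   0.0109 -1.4005  1.4841]
```

View pics/s29.png

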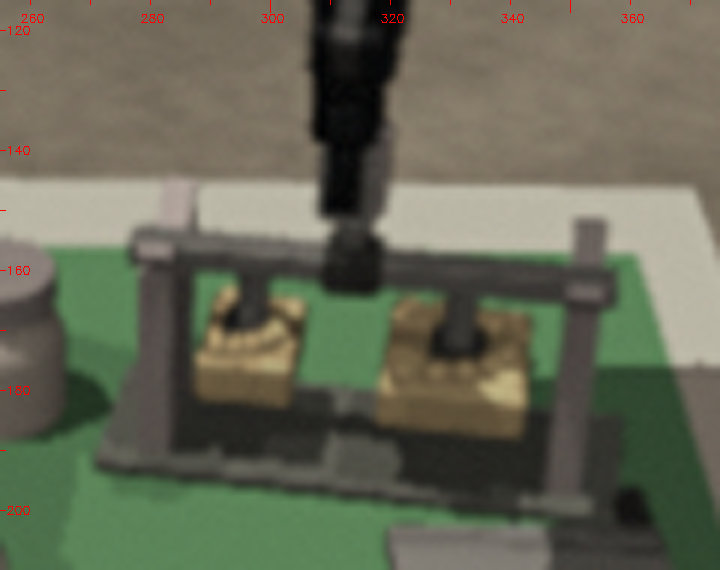

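Released with no change in the picture: the rail still runs from (278,153) to (358,160). I'm withdrawing straight up, then moving away so the top camera can see.

Request:
drive_tool:
  series:
    - [-8, 0, 0, 0]
    - [-15, 0, 0, 0]
    - [-25, 0, 0, 0]
    - [-35, 0, 0, 0]
    - [-40, 0, 0, 0]

```text
t: 26.42
eef_pos: [0.5165, -0.2413, 0.2486]
eef_rot: [-2.148, 0.189, 2.132]
wrist_force: [1.0, -1.0, 0.1]
gripper_width: 0.0341
```

Request:
drive_tool:
  series:
    - [-40, 0, 0, 0]
    - [-20, 0, 30, 0]
    - [0, 0, 40, 0]
    - [0, 0, 40, 0]
    - [0, 0, 20, 0]

```text
t: 27.05
eef_pos: [0.3852, -0.2196, 0.3194]
eef_rot: [-2.162, 0.193, 2.119]
wrist_force: [1.2, -0.5, 0.1]
gripper_width: 0.0341
```

Run:
```python
from sf import *
show()
a=camera("side");b=camera("top");cv2.imwrite("pics/s30.png",a[:,:,::-1]);cv2.imwrite("pics/t30.png",b[:,:,::-1]);crop(a,255,115,120,95,6,"pics/s30c.png")
```

```text
t 27.05 tcp [ 385.1809 -219.6353  319.3713] zyaw 170.48 xax [ 0.0188 -0.0153 -0.9997] F [ 1.195 -0.453  0.116] M [ 0.0149 -0.0194 -0.0488] w 0.0341 q [-0.0466 -0.3716 -0.121   0.0148 -1.8019  1.4546]
```

View pics/s30.png

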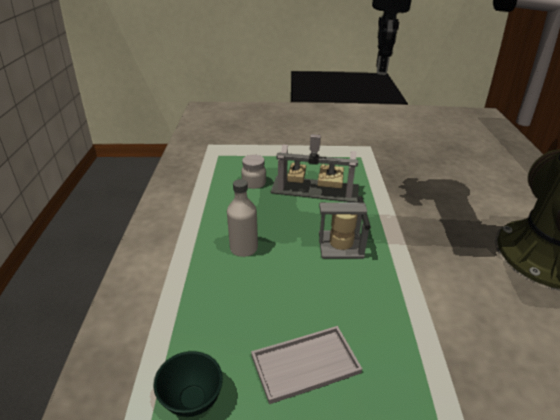

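View pics/s30c.png

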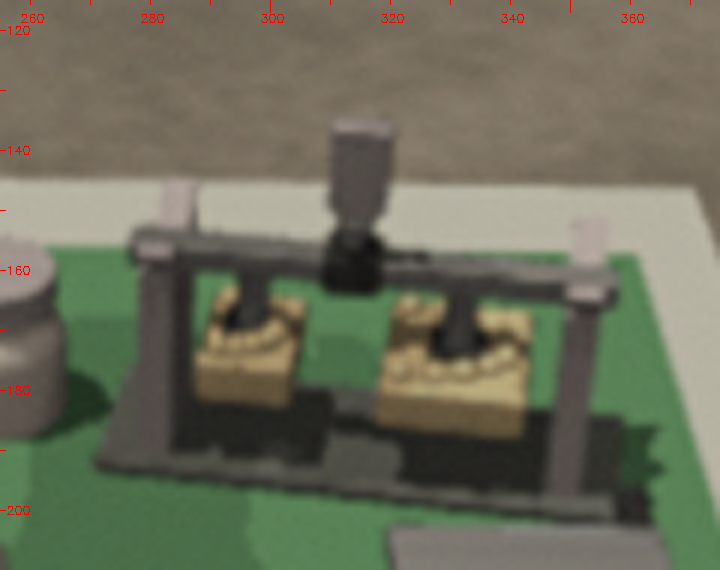

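View pics/t30.png

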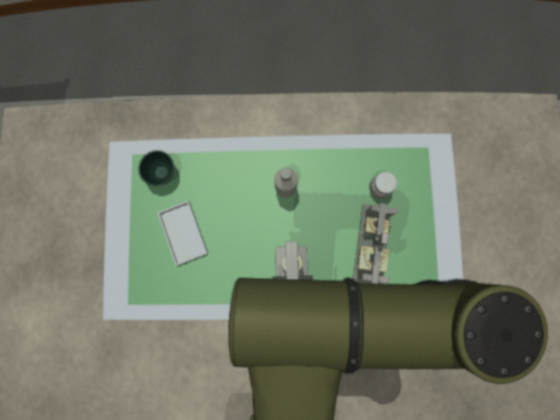

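The side view shows the rail in both notches, with the front walls at (281,156) and (353,163) standing in front of it. The other things look unmoved. One closer look from the top.

Run:
```python
from sf import *
b=cv2.imread("pics/t30.png")[:,:,::-1];crop(b,345,190,65,95,6,"pics/t30c.png")
p=r.x
print(proj("top",[W(p,(x,e,97)) for x in(-100,85) for e in(-8,8)]).round(1).tolist())
a0=cv2.imread("pics/side0.png",0).astype(int);a=cv2.imread("pics/s30.png",0).astype(int)
for n,(x,y,w,h) in dict(flask=(225,180,35,75),jar=(240,155,28,33),artic=(318,203,52,56),bowl=(153,352,72,60)).items():
    T=np.uint8(a0[y:y+h,x:x+w]);m=cv2.matchTemplate(np.uint8(a[y-5:y+h+5,x-5:x+w+5]),T,5);_,v,_,l=cv2.minMaxLoc(m);print(n,l[0]-5,l[1]-5,round(v,3))
```

```text
[[387.7, 204.7], [381.4, 203.7], [379.3, 278.6], [372.8, 277.7]]
flask 0 0 0.99
jar 0 0 0.993
artic 0 0 0.985
bowl 0 0 0.999
```

View pics/t30c.png

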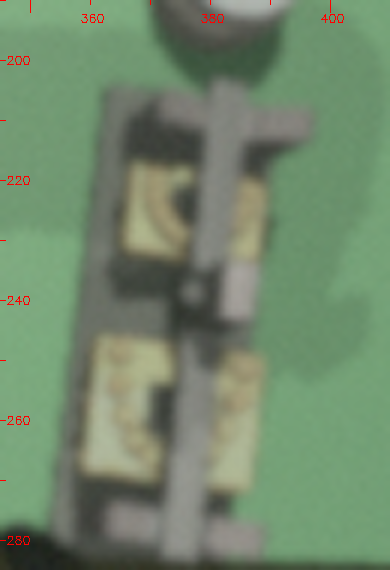

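Request:
drive_tool:
  series:
    - [0, 0, 0, 0]
    - [0, 0, 0, 0]
    - [0, 0, 0, 0]
    - [0, 0, 0, 0]

```text
t: 27.65
eef_pos: [0.3864, -0.2198, 0.3205]
eef_rot: [-2.163, 0.193, 2.118]
wrist_force: [0.7, -0.1, -0.3]
gripper_width: 0.0342
```

Run:
```python
from h import *
show(); print(hand_in())
```

```text
t 27.65 tcp [ 386.4493 -219.8052  320.4652] zyaw 170.48 xax [ 0.0197 -0.0154 -0.9997] F [ 0.7161 -0.0526 -0.2921] M [-0.0056  0.034  -0.0043] w 0.0342 q [-0.0468 -0.3685 -0.1167  0.0149 -1.8021  1.4549]
the job is handed in; nothing more can be done
None
```

The rail with both casts now hangs in the two notches of the stand, and I handed the job in at 27.65 s with the gripper clear. One step went wrong on the way: during a trial lift the carrier tipped.

- **Balancing:** The carrier came up level with the grip about 10 mm from the middle, towards the smaller cast. I lifted it about 0.2 m clear and held it still for roughly a second. The camera fits there put the tilt within about 0.5°.
- **The tip:** In one trial I had pushed the grip too far towards the larger cast. The tray lip was holding the carrier and hid the imbalance. When the carrier came free, it tipped with the big end up: I estimated up to about 11° from that picture, and measured 8° shortly after. The big cast then rested on the lip. I set the carrier back down in the tray and rebalanced it away from the lip.
- **Seating:** The carrier touched down with the rail centre at about 90.4 mm; 91 mm is fully seated. I opened the gripper and nothing moved. The last side picture shows the rail level, behind both front notch walls. In the last top picture the visible far end is within about 1 px (1–2 mm) of where it should be.
- **Other things on the bench:** Flask, jar, articulator and bowl showed no shift in the side camera between the first and last pictures.
- **Disagreement:** While lowering, the top camera put the rail about 3 mm to one side of where the arm's pose put it. I followed the camera, which showed rail and stand together.

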